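# Check the gap of a bench roll mill with a blade gauge and refit its nip guard

## Task

Take the blue-handled gauge from its stand and slide its blade, without forcing it, into the gap between the mill's two rolls to see whether it goes in until its handle meets the rolls or jams at the mouth; then stand it fully back. If it jammed, push the red-knobbed lever right to the rear; if it went in, leave the lever as it is. Then hook the rear edge of the yellow guard under the mill's rear lip with its front still raised, swing the front down behind the stop bar so that the guard lies flat on the side frames, and let go, leaving the jar and dye bottles alone.

Things in the scene. Friction and masses are not known exactly. Their poses are not given: they have to be found in the camera images.
- mill: bench roll mill, fixed, base 215 (x) by 200 mm, 215 mm high; origin under the middle of the base, +x to its rear. White side frames at y = +-80 mm (12 mm thick) carry two steel rolls lying along y, 56 mm across, 140 mm long, in a plane rising 24 degrees to the rear: lower roll in front, upper behind. Grey gear cover at +y (to y = 123 mm), lever at -y
- mill_head: the mill's sloping head frame, fixed: origin 105 mm above the mill's, midway along the upper roll's surface where the rolls come nearest; x up the slope (24 degrees, to the rear), y as the mill's, z square to the slope (up and forward). Upper roll axis x = 28, z = 0 mm; lower roll axis x = -28 mm minus gap; roll tops z = 28 mm. Frame tops, where the guard lies: z = 36 mm, x = -76 to 65 mm
- nip (a point): middle of the gap between the rolls, at x = -2.5 mm, y = 0, z = 0 of mill_head (fixed, does not follow the rolls). The blade enters along mill_head's -z, 24 degrees off vertical, pointing down and to the rear, and is free for 45 mm beyond the gap
- lower_roll_axis (a point): middle of the lower roll's axis. The gap, screw-set and locked, is 1 to 9 mm and differs each time; it is -28 mm minus this point's x in mill_head, but a reading of it is uncertain by about 2 mm: the gauge decides
- lip_edge (a point): middle of the lower front edge of the mill's rear lip, at x = 45, y = 0, z = 51 mm of mill_head. The steel lip, 172 mm wide, 3 mm thick, reaches from here back to a wall at x = 65 mm, 15 mm above the frame tops. At the front a stop bar (rear face x = -76 mm) stands 8 mm above the frame tops; the guard drops in behind it
- throw_lever (a joint): throw-off lever, -y side of the mill: 0 (start 0 to 0.1) = leaning forward, rolls together; 1.05 = rear stop, upper roll drawn 7 mm back. Turns about mill_head's y axis through point lever_pivot, stays where left, needs about 4 N at the knob
- lever_knob (a point): centre of the lever's red ball, 26 mm across, 97 mm from the pivot; at 0 it lies along mill_head's +z from the pivot (24 degrees forward of upright) and swings over the top to the rear as the value grows
- lever_pivot (a point): pivot of the lever, at x = 28, y = -113, z = 0 mm of mill_head
- gauge: gap gauge, 0.13 kg: steel blade 5 mm thick (x), 30 wide (y), z = -60 to 0 mm; blue handle 18 thick (x), 40 wide (y), z = 0 to 66 mm. Origin at the shoulder between them. Stands upright in its stand, shoulder on the stand's top. Fully in the gap, the shoulder rests on the rolls 15 to 18 mm above the nip; if the gap is too narrow the tip stops 0 to 12 mm above the nip (along mill_head's z)
- gauge_tip (a point): middle of the blade's tip, at z = -60 mm of gauge
- gauge_stand: fixed stand: foot plate 90 by 110 mm, grey block 44 (x) by 66 mm (y), top at z = 70 mm, with a slot 12 (x) by 37 mm (y), 64 mm deep, in its middle; origin on the bench under the slot; the standing gauge's axes are parallel to the stand's
- guard: yellow nip guard: plate 132 (x) by 172 (y) by 4 mm, 0.3 kg, origin at the middle of its underside; black bridge handle in the middle, 56 mm long (y), 18 thick (x), to z = 40 mm. Starts flat on the bench at the left, handle up. Seated, its axes are parallel to mill_head's, origin at x = -10 to -1, y = 0, z = 36 mm of mill_head, under the rear lip and behind the front stop
- guard_rear (a point): middle of the guard's rear edge (the edge that goes under the lip), at x = 66, z = 2 mm of guard
- pink_jar: bystander: pink jar with black lid, 65 mm across, 34 mm high, origin under its middle
- dye_yellow: bystander: small yellow dye bottle with black dropper cap, 29 mm across, 82 mm high, origin under its middle
- dye_blue: bystander: small blue dye bottle with white cap, 29 mm across, 72 mm high, origin under its middle

How it is judged:
On the way, in this order (a step that is already met when the one before it is completed fails the run):
1. the gauge is lifted out of its stand (z of gauge in the frame of gauge_stand above 0.135 m), for 0.05 s.
2. the blade is tried in the gap: in until the shoulder is at the rolls (tip at least 33 mm past the nip), or, with a gap under 5.4 mm, pressed square into the mouth with over 1 N until it jams (((y of gauge_tip in the frame of mill_head between -0.062 and 0.062 m and x of gauge_tip in the frame of mill_head between -0.014 and 0.008 m and z of gauge_tip in the frame of mill_head below -0.033 m) or (y of gauge_tip in the frame of mill_head between -0.062 and 0.062 m and x of gauge_tip in the frame of mill_head between -0.014 and 0.008 m and x of lower_roll_axis in the frame of mill_head above -0.0334 m and z of gauge_tip in the frame of mill_head between -0.02 and 0.02 m and angle between the z axis of gauge and the z axis of mill_head, either way round below 0.2 rad and contact force between gauge and mill above 1 N))), for 0.05 s.
3. the gauge is back down in its stand and let go (horizontal distance between gauge and gauge_stand below 0.008 m and z of gauge in the frame of gauge_stand between 0.06 and 0.075 m and angle between gauge's own z axis and vertical below 0.1 rad and contact force between gauge and the fingers below 0.1 N), for 0.1 s.
4. with the lever set as the test demands, the guard's rear edge is at least 5 mm under the rear lip while the guard is still raised 7 degrees or more at the front (((x of lower_roll_axis in the frame of mill_head above -0.0334 m and value of joint throw_lever above 0.92 rad) or (x of lower_roll_axis in the frame of mill_head below -0.0316 m and value of joint throw_lever below 0.22 rad)) and x of guard_rear in the frame of mill_head between 0.05 and 0.068 m and z of guard_rear in the frame of mill_head between 0.03 and 0.052 m and y of guard_rear in the frame of mill_head between -0.015 and 0.015 m and angle between the z axis of guard and the z axis of mill_head, either way round above 0.12 rad), for 0.05 s.
At the end, for the whole second after the job is handed in: Guard flat on the frames (2.6 degrees; turned under 5.7 degrees, 15 mm sideways), rear edge 5 mm or more under the lip; gauge upright, fully down in its stand; lever over 0.92 rad if the set gap is under 3.6 mm, under 0.22 rad if over 5.4 mm (between: either); all at rest (all of step 3 and ((x of lower_roll_axis in the frame of mill_head above -0.0334 m and value of joint throw_lever above 0.92 rad) or (x of lower_roll_axis in the frame of mill_head below -0.0316 m and value of joint throw_lever below 0.22 rad)) and x of guard_rear in the frame of mill_head between 0.05 and 0.068 m and z of guard_rear in the frame of mill_head between 0.03 and 0.052 m and y of guard_rear in the frame of mill_head between -0.015 and 0.015 m and z of guard in the frame of mill_head between 0.032 and 0.0385 m and y of guard in the frame of mill_head between -0.015 and 0.015 m and angle between the z axis of guard and the z axis of mill_head, either way round below 0.045 rad and angle between the x axis of guard and the x axis of mill_head, either way round below 0.1 rad and linear speed of each of guard, gauge below 0.02 m/s); the robot touches nothing.
It fails at once if the gauge is forced: over 100 N between it and the mill (contact force between gauge and mill above 100 N).
It fails at once if the jar or a dye bottle is moved more than 30 mm or tipped over (distance of any of pink_jar, dye_yellow, dye_blue from where it was at the start of the episode above 0.03 m or angle between any of pink_jar, dye_yellow, dye_blue's own z axis and vertical above 0.5 rad).
It also fails if it takes over 72 s, if anything falls off the work surface, if the arm or the gripper's body presses on something with over 40 N, if the wrist force passes 120 N, or if a joint passes its speed limit or range.

## Robot

A 7-joint arm with a two-finger parallel gripper is mounted at the origin on a cart in front of the work surface, level with it; the furniture and walls round the work are solid. World frame = base frame: x ahead of the robot, y to its left, z up, the work surface at z = 0. Lengths are in m, angles in rad, forces in N, time in s.
With the tool pointing down it reaches from about 0.35 to 0.9 m from the base axis. Payload 8.1 kg.
Tool frame: the origin (TCP) lies between the finger pads; the fingertips stand 17 mm ahead of it and the grasp point (between the pads) lies 2 mm behind it; z points along the fingers, y is the line along which they close (so a half turn about z gives the same grasp; the last joint's range is limited). The gripper opens to 92 mm and grips with 3 to 60 N. Pads are 19 mm wide; open, the fingers measure 130 mm over their backs; the gripper's body (75 mm by 190 mm) begins 47 mm behind the grasp point.
Start: joints at [1.069, 0.434, 0.025, 1.573, -0.012, 1.134, -0.075], TCP at [0.243, -0.576, 0.215] pointing down, gripper open.
Joint ranges: [-2.62, 2.62], [-0.44, 2.09], [-1.27, 1.32], [0.08, 2.57], [-1.32, 4.46], [0.12, 2], [-2.74, 2.74]. Speed limits (rad/s): [2.22, 2.22, 3.01, 3.01, 3.14, 3.14, 3.14].

## Interface

Orientations are given as a unit quaternion [w, x, y, z].
In Python, from plant import arm, ticket, get_image gives the robot as it stands (arm), with the cameras as plain functions and the job (ticket).
- The arm moves only by the shell command python3 steer.py [FORCE], which reads ROWS from standard input. ROWS is a JSON object whose key "offsets" holds a list of rows, 1 to 10 of them, each of 7 numbers: the finger opening in m, then dx, dy, dz in m, then a rotation vector rx, ry, rz in rad; each row shifts and turns the commanded pose from where the row before left it, along the tool's axes as they then stand; what a row does not reach is not made up. A row lasts 1/10 s, in which the tool goes at most 0.05 m and 0.15 rad, less where a joint would pass 70% of its speed; a pose out of reach is approached as far as the arm can. The fingers move at their own pace and stop on an object; FORCE is the grip in N (left out, the last holds). Time passes only in rows, so rows that do not move let the fingers close. It prints the time, the measured TCP pose, the force, the opening and the grip force at its end. Input that does not fit is refused with a message, and nothing moves.
- arm.read_state(): the state, without advancing time (a new reading comes with each control period).
- get_image(name): name is "scene" or "top"; returns a dict with "color" (420x560x3 uint8, blue, green, red), "intrinsics" (3x3 intrinsics, pixels), "world_to_cam" (4x4, takes a point from world to camera coordinates). Camera axes: x right, y down, z forward; pixel columns grow to the right and rows downward; lengths in m; the calibration is good to about 2 mm. A picture is of the moment at which its call begins. There is no depth.
- ticket.close_job(): hands the job in; it is judged then, once.
The state is a dict: "time": time; "joint_pos": joint angles; "joint_vel": joint speeds; "joint_efforts": joint torques, N m; "tcp_pos": TCP position; "ee_rot": TCP orientation; "ft_force": force on the tool from outside, world axes, zero at the start; "torque": the same for the moment, N m; "gripper_width": finger opening in m; "grasp_force": force on a finger pad.
Only numpy, scipy, OpenCV 4.12 (cv2) and the standard library are available. Lean on these libraries where they do the work, as an engineer would, in place of code of your own. Each camera call takes 0.05 s, during which the arm holds its last target. There are 200 camera calls.

## Working session

There is one attempt and no reset: what is moved stays moved. The work goes in short steps, Python scripts to look and compute and a shell command to move; the robot and the scene stay as the last step left them, time stands still between calls to the robot, and variables do not carry over. Pictures are saved under pics/ and viewed, at most 10 in all, crops included, and the job is handed in when it is done.

```bash
ls; mkdir -p pics
python3 - <<'E'
from plant import arm, ticket, get_image
import cv2
s=arm.read_state()
print(s['time'],s['tcp_pos'],s['ee_rot'],s['gripper_width'])
for n in("scene","top"):
    d=get_image(n);cv2.imwrite(f"pics/{n}0.png",d["color"]);print(d["intrinsics"],d["world_to_cam"])
E
```

```text
pics
plant.py
steer.py
0.0 [ 0.2424483  -0.57547604  0.21373857] [-7.56906209e-04  9.80186941e-01  1.98073058e-01 -2.26488266e-04] 0.09183108376389196
[[422.51366397   0.         281.08391621]
 [  0.         422.51366397 210.30165673]
 [  0.           0.           1.        ]] [[-0.45042704 -0.89271713 -0.01310012  0.27804744]
 [-0.41731499  0.22348539 -0.88085327  0.34344471]
 [ 0.78928048 -0.39129325 -0.47320811  0.70917926]
 [ 0.          0.          0.          1.        ]]
[[467.49243764   0.         275.31847994]
 [  0.         467.49243764 206.48584876]
 [  0.           0.           1.        ]] [[ 0.01607551 -0.99976412  0.0146041   0.0050696 ]
 [-0.99012166 -0.01795174 -0.13905695  0.54137646]
 [ 0.13928632 -0.01222443 -0.99017669  1.42633349]
 [ 0.          0.          0.          1.        ]]
```

View pics/scene0.png

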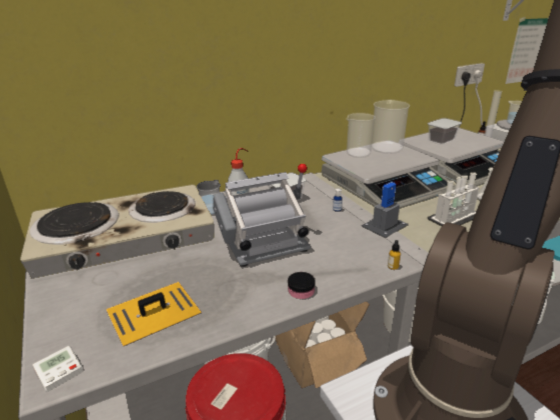

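View pics/top0.png

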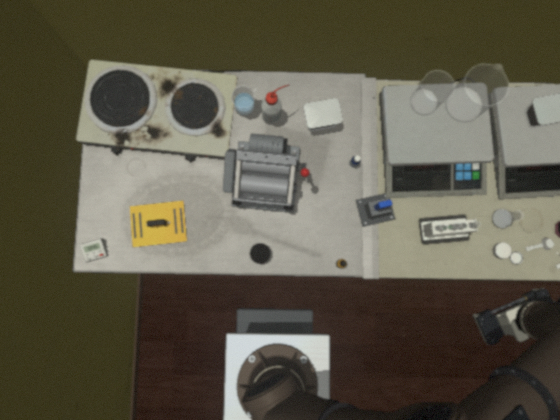

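The scene view shows the guard at about (152,310), the mill at (265,215), the red knob at (302,168), the gauge at (388,200) and the jar at (301,286). In the top view the guard is at (158,224), the mill at (265,178), the knob at (305,172) and the gauge at (380,207). Next I'll zoom in on these.

```bash
cat > h.py <<'E'
import numpy as np, cv2, json
from scipy.spatial.transform import Rotation as R
from plant import arm, ticket, get_image
def cam(n,save=None):
    d=get_image(n)
    if save: cv2.imwrite(f"pics/{save}.png",d["color"])
    return d
def ray(d,uv):
    W=d["world_to_cam"];Rm=W[:3,:3];o=-Rm.T@W[:3,3]
    v=Rm.T@np.linalg.inv(d["intrinsics"])@[uv[0],uv[1],1.];return o,v/np.linalg.norm(v)
def plane(d,uv,z):
    o,v=ray(d,uv);return o+v*(z-o[2])/v[2]
def tri(d1,p1,d2,p2):
    A=np.zeros((3,3));b=np.zeros(3);L=[]
    for d,p in((d1,p1),(d2,p2)):
        o,v=ray(d,p);P=np.eye(3)-np.outer(v,v);A+=P;b+=P@o;L.append((o,v))
    x=np.linalg.solve(A,b);return x,max(np.linalg.norm(np.cross(x-o,v)) for o,v in L)
def proj(d,X):
    c=d["world_to_cam"][:3,:3]@np.asarray(X)+d["world_to_cam"][:3,3];u=d["intrinsics"]@c;return u[:2]/u[2]
def tool():
    s=arm.read_state();q=s["ee_rot"];return np.array(s["tcp_pos"]),R.from_quat([q[1],q[2],q[3],q[0]]),s
def togo(p,Rt):   # remaining move in tool axes
    t,r,s=tool();return r.inv().apply(np.array(p)-t).round(4),(r.inv()*Rt).as_rotvec().round(4)
def crop(im,x0,y0,w,h,k):
    return cv2.resize(im[y0:y0+h,x0:x0+w],None,fx=k,fy=k,interpolation=cv2.INTER_CUBIC)
E
python3 - <<'E'
from h import *
s=cv2.imread("pics/scene0.png");t=cv2.imread("pics/top0.png")
a=np.vstack([np.hstack([crop(s,210,160,100,100,4),crop(t,215,125,100,100,4)]),np.hstack([crop(s,365,175,50,50,4),crop(t,355,185,50,50,4),crop(s,100,275,100,50,4)[:200,:400]])])
cv2.imwrite("pics/crop1.png",a);print(a.shape)
E
```

```text
(600, 800, 3)
```

View pics/crop1.png

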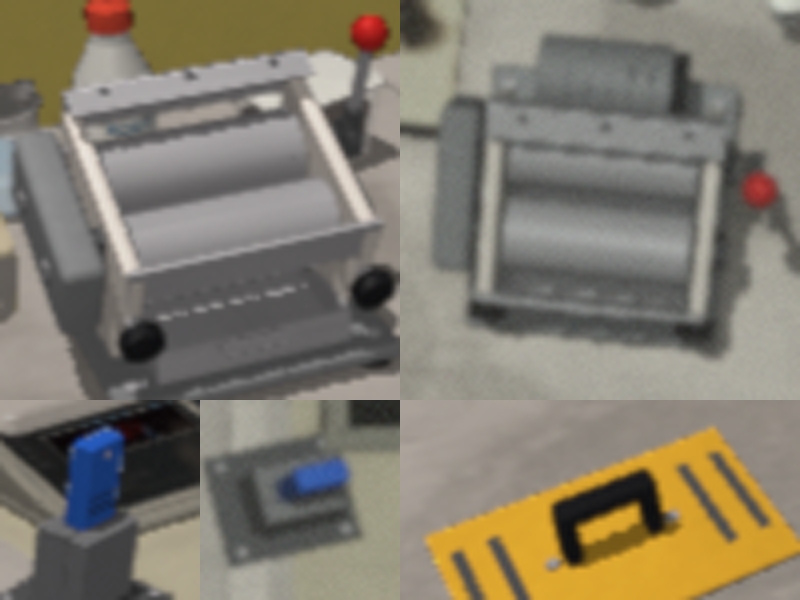

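The crops show the mill's lip front edge, its frame tops and stop bar, and the red knob. They also show the blue handle standing in its block, the foot plate turned about 15°, and the guard's plate and bridge handle. I'll turn the picked pixels into positions.

```bash
cat > m1.py <<'E'
from h import *
S=cam("scene");T=cam("top")
s=lambda x,y:(210+x/4-.4,160+y/4-.4); t=lambda x,y:(215+(x-400)/4-.4,125+y/4-.4)
def red(d,x0,x1,y0,y1):
    h=cv2.cvtColor(d["color"],cv2.COLOR_BGR2HSV);m=cv2.inRange(h,(0,150,90),(8,255,255))|cv2.inRange(h,(172,150,90),(180,255,255))
    k=np.zeros_like(m);k[y0:y1,x0:x1]=m[y0:y1,x0:x1];y,x=np.nonzero(k);return ((x.min()+x.max())/2,(y.min()+y.max())/2)
ks=red(S,290,315,155,180);kt=red(T,296,316,160,185);kn=tri(S,ks,T,kt);print("knob",ks,kt,kn)
P={}
for n,a,b in(("lipL",(70,113),(487,137)),("lipR",(315,75),(727,157)),("stopL",(130,275),(472,310)),("stopR",(380,225),(716,320))):
    P[n]=tri(S,s(*a),T,t(*b));print(n,P[n][0].round(4),P[n][1].round(4))
# stand foot corners
c=[plane(T,(355+(x-200)/4-.4,185+(y-400)/4-.4),.01) for x,y in((207,460),(325,437),(360,530),(235,563))]
c=np.array(c);print("foot",c.round(4),c.mean(0));e=c[0]-c[1]+c[3]-c[2];print("yaw",np.degrees(np.arctan2(-e[0],e[1])))
def mask(d,lo,hi,box):
    h=cv2.cvtColor(d["color"],cv2.COLOR_BGR2HSV);m=cv2.inRange(h,lo,hi);k=np.zeros_like(m);x0,x1,y0,y1=box;k[y0:y1,x0:x1]=m[y0:y1,x0:x1];return k
bs=mask(S,(105,140,60),(125,255,255),(370,410,170,215));bt=mask(T,(105,140,60),(125,255,255),(360,405,190,225))
for d,m in((S,bs),(T,bt)):
    p=cv2.minAreaRect(cv2.findNonZero(m));print("blue",p,cv2.boxPoints(p).round(1).tolist())
for n,d,b in(("S",S,(90,215,270,350)),("T",T,(110,205,190,260))):
    m=mask(d,(15,120,80),(32,255,255),b);ct=max(cv2.findContours(m,0,2)[0],key=cv2.contourArea)
    hl=cv2.convexHull(ct);q=cv2.approxPolyDP(hl,6,True)[:,0];print(n,q.tolist())
    if n=="T":
        r=cv2.boxPoints(cv2.minAreaRect(ct));w=np.array([plane(T,x,.004) for x in r]);print(r.round(1).tolist(),w.round(4),w.mean(0))
h=cv2.cvtColor(S["color"],cv2.COLOR_BGR2HSV)
E
python3 m1.py
```

```text
knob (np.float64(302.0), np.float64(168.0)) (np.float64(304.0), np.float64(172.0)) (array([ 0.61511913, -0.06293215,  0.20988045]), np.float64(0.00103228554202191))
lipL [0.6582 0.1315 0.1772] 0.0016
lipR [ 0.6482 -0.0416  0.1714] 0.0012
stopL [0.5406 0.1422 0.1202] 0.0005
stopR [ 0.5401 -0.0357  0.1084] 0.0041
foot [[ 0.5721 -0.2455  0.01  ]
 [ 0.5926 -0.3407  0.01  ]
 [ 0.5178 -0.3675  0.01  ]
 [ 0.4896 -0.2672  0.01  ]] [ 0.54302217 -0.30521989  0.01      ]
yaw 13.976329504657459
blue ((388.5, 194.0), (24.0, 13.0), 90.0) [[382.0, 182.0], [395.0, 182.0], [395.0, 206.0], [382.0, 206.0]]
blue ((384.0000305175781, 204.0), (5.3357834815979, 12.611852645874023), 75.96376037597656) [[377.20001220703125, 202.89999389648438], [389.5, 199.89999389648438], [390.79998779296875, 205.10000610351562], [378.5, 208.10000610351562]]
S [[200, 311], [123, 345], [107, 309], [178, 282]]
T [[182, 201], [185, 240], [133, 245], [130, 207]]
[[128.39999389648438, 206.1999969482422], [182.60000610351562, 200.5], [186.89999389648438, 240.60000610351562], [132.6999969482422, 246.3000030517578]] [[0.5383 0.4825 0.004 ]
 [0.5599 0.3109 0.004 ]
 [0.4319 0.292  0.004 ]
 [0.4111 0.4616 0.004 ]] [0.4853081  0.38675817 0.004     ]
```

Everything agrees to a few mm. Next I'll refine the mill's yaw and position with sub-pixel edge lines.

```bash
cat >> h.py <<'E'
C,Sn=np.cos(np.radians(24)),np.sin(np.radians(24))
RY=np.array([[C,0,-Sn],[0,1,0],[Sn,0,C]])  # head axes in mill
def head(pose):  # x,y,yaw -> (R,p) of mill_head
    Rz=R.from_euler('z',pose[2]).as_matrix();return Rz@RY,np.array([pose[0],pose[1],.105])
def edge(img,p,q,half=4,n=60):
    """strongest-gradient points across segment p-q; returns fitted line points"""
    p,q=np.array(p,float),np.array(q,float);d=(q-p)/np.linalg.norm(q-p);nn=np.array([-d[1],d[0]])
    k=np.arange(-half,half+.01,.25);t=np.linspace(.06,.94,n)
    base=p+t[:,None]*(q-p);pts=base[:,None]+k[None,:,None]*nn
    g=cv2.GaussianBlur(cv2.cvtColor(img,cv2.COLOR_BGR2GRAY),(0,0),.8).astype(np.float32)
    v=cv2.remap(g,pts[...,0].astype(np.float32),pts[...,1].astype(np.float32),cv2.INTER_CUBIC)
    gr=np.gradient(v,axis=1);i=np.abs(gr).argmax(1);off=k[i];f=np.polyfit(t,off,1)
    for _ in range(5):
        r=off-np.polyval(f,t);w=np.abs(r)<1.;f=np.polyfit(t[w],off[w],1) if w.sum()>8 else f
    return p+nn*np.polyval(f,0),q+nn*np.polyval(f,1),w.mean(),np.sign(np.median(gr[np.arange(n),i]))
E
python3 - <<'E'
from h import *
S=cam("scene");T=cam("top")
Rh,p=head((.631,.0495,np.radians(-3.5)))
w=lambda x,y,z:p+Rh@(np.array([x,y,z])/1e3)
segs={"lip_low":((45,-70,51),(45,70,51)),"stop_rear":((-76,-70,44),(-76,70,44)),"frameLin":((-70,74,36),(40,74,36)),"frameRin":((-70,-74,36),(40,-74,36)),"frameLout":((-60,86,36),(40,86,36)),"frameRout":((-60,-86,36),(40,-86,36))}
for n,(a,b) in segs.items():
  for cn,d in(("S",S),("T",T)):
    pa,pb=proj(d,w(*a)),proj(d,w(*b));r=edge(d["color"],pa,pb)
    z=(w(*a)[2],w(*b)[2])
    A,B=plane(d,r[0],z[0]),plane(d,r[1],z[1])
    # error in mill-local: residual of measured minus model
    da=(A-w(*a))*1e3;db=(B-w(*b))*1e3
    print(n,cn,"px off",(r[0]-pa).round(1),(r[1]-pb).round(1),"mm",da[:2].round(1),db[:2].round(1),"inl",round(r[2],2),r[3])
a=[]
for d,(x,y,ww,h),k in((S,(205,155,100,100),4),(T,(215,125,100,100),4)):
    im=crop(d["color"],x,y,ww,h,k)
    for (u,v) in segs.values():
        f=lambda X:tuple(int(c) for c in ((proj(d,w(*X))-[x,y]+.5)*k))
        cv2.line(im,f(u),f(v),(0,255,0),1)
    a.append(im)
cv2.imwrite("pics/ov1.png",np.hstack(a))
E
```

```text
lip_low S px off [-0.3 -1.7] [-0.4 -2. ] mm [10.3 -4.3] [12.  -3.6] inl 0.82 1.0
lip_low T px off [-0.2  2.8] [ 0.2 -2.3] mm [-8.4  0.5] [ 6.8 -0.3] inl 0.58 1.0
stop_rear S px off [0.2 1. ] [0.1 0.4] mm [-4.7  2. ] [-1.7  0.5] inl 1.0 1.0
stop_rear T px off [-0.1  1.8] [-0.1  0.8] mm [-5.3  0.3] [-2.3  0.1] inl 1.0 1.0
frameLin S px off [-2.3  0.9] [-2.2  0.9] mm [-1.6  6.7] [-2.3  6.9] inl 0.02 1.0
frameLin T px off [-4.  -0.2] [-3.4 -0.2] mm [ 0.5 12. ] [0.4 9.9] inl 0.9 1.0
frameRin S px off [ 3.5 -1.8] [ 3.5 -1.8] mm [  4.2 -12.8] [  5.9 -13.9] inl 0.65 -1.0
frameRin T px off [3.6 0.3] [4.1 0.4] mm [ -0.7 -10.8] [ -0.8 -11.9] inl 0.8 -1.0
frameLout S px off [-0.  0.] [ 0.8 -0.3] mm [-0.  0.] [ 0.9 -2.6] inl 0.97 1.0
frameLout T px off [-0.2 -0. ] [0.6 0. ] mm [0.  0.5] [-0.1 -1.8] inl 1.0 1.0
frameRout S px off [-0.1  0.1] [ 0.9 -0.5] mm [-0.1  0.4] [ 1.5 -3.5] inl 0.82 -1.0
frameRout T px off [-0. -0.] [0.7 0.1] mm [0.  0.1] [-0.1 -2. ] inl 1.0 -1.0
```

View pics/ov1.png

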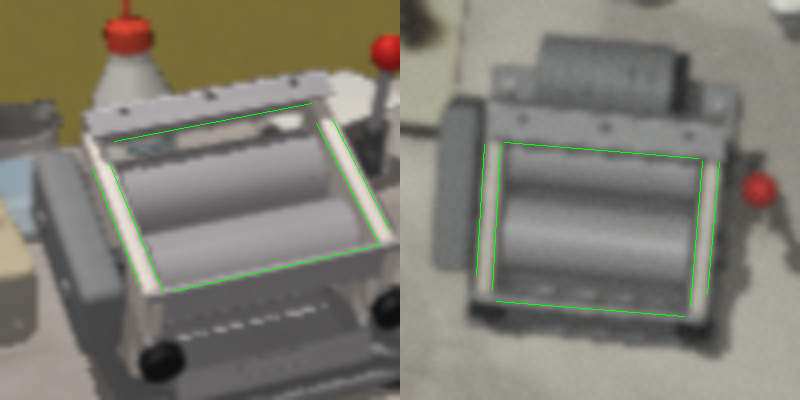

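The outer frame edges agree, giving a yaw of about -4.7°. To settle x I'll take averaged intensity profiles across the lip and stop edges.

Run:
```python
from h import *
S=cam("scene");T=cam("top")
Rh,p=head((.631,.0488,np.radians(-4.7)))
w=lambda x,y,z:p+Rh@(np.array([x,y,z])/1e3)
def prof(d,xs,z,ys=np.arange(-60,61,4)):
    g=cv2.cvtColor(d["color"],cv2.COLOR_BGR2GRAY).astype(np.float32)
    uv=np.array([[proj(d,w(x,y,z)) for y in ys] for x in xs]).astype(np.float32)
    return cv2.remap(g,uv[...,0],uv[...,1],cv2.INTER_CUBIC).mean(1).round().astype(int)
xs=np.arange(30,76,2);print(xs)
for z in(51,54): print("lip z",z,"S",prof(S,xs,z),"T",prof(T,xs,z))
xs=np.arange(-96,-60,2);print(xs);print("stop44 S",prof(S,xs,44),"T",prof(T,xs,44))
# outer side edges
for cn,d in(("S",S),("T",T)):
  for sgn in(1,-1):
    a,b=w(-60,sgn*86,36),w(40,sgn*86,36);r=edge(d["color"],proj(d,a),proj(d,b))
    print(cn,sgn,*[((plane(d,q,X[2])-X)*1e3)[:2].round(1) for q,X in((r[0],a),(r[1],b))])
```

```text
[30 32 34 36 38 40 42 44 46 48 50 52 54 56 58 60 62 64 66 68 70 72 74]
lip z 51 S [135 142 147 149 144 129 110  96  90  92 113 143 162 169 170 169 168 164
 160 159 164 165 154] T [131 135 140 141 136 122 109 106 114 128 138 142 142 141 139 137 136 138
 139 136 126 111  98]
lip z 54 S [144 148 148 140 124 106  94  89  96 121 150 165 169 170 169 166 162 159
 160 165 163 148 132] T [129 134 139 141 138 127 112 105 111 124 136 141 143 142 140 137 136 137
 139 138 129 115 100]
[-96 -94 -92 -90 -88 -86 -84 -82 -80 -78 -76 -74 -72 -70 -68 -66 -64 -62]
stop44 S [ 91  90  90  90  90  90  90  90  95 117 147 151 140 134 135 139 143 147] T [ 95  89  84  79  76  75  76  83  98 114 123 119 107 100  99 102 102  98]
S 1 [ 0.2 -1. ] [ 0.5 -1.7]
S -1 [ 0.1 -0.3] [ 0.7 -1.6]
T 1 [-0.  -0.3] [-0.  -0.8]
T -1 [-0.  -0.4] [-0.1 -0.6]
```

Run:
```python
from h import *
S=cam("scene");T=cam("top")
def bl(d,box,lo=(103,110,40)):
    h=cv2.cvtColor(d["color"],cv2.COLOR_BGR2HSV);m=cv2.inRange(h,lo,(128,255,255));k=np.zeros_like(m);x0,x1,y0,y1=box;k[y0:y1,x0:x1]=m[y0:y1,x0:x1];return k
for n,d,b in(("S",S,(370,410,170,215)),("T",T,(360,405,190,225))):
    m=bl(d,b);ys,xs=np.nonzero(m);r=cv2.minAreaRect(cv2.findNonZero(m));print(n,xs.min(),xs.max(),ys.min(),ys.max(),xs.mean(),ys.mean(),r)
# model prediction of silhouette for candidate stand pose
def box8(p,yaw):
    Rz=R.from_euler('z',yaw).as_matrix();return [p+Rz@np.array([sx*.009,sy*.02,z]) for sx in(-1,1) for sy in(-1,1) for z in(.07,.136)]
p=np.array([.543,-.305,0]);
for n,d in(("S",S),("T",T)):
    u=np.array([proj(d,x) for x in box8(p,np.radians(14))]);hl=cv2.convexHull(u.astype(np.float32));M=cv2.moments(hl);print(n,u.min(0).round(1),u.max(0).round(1),M["m10"]/M["m00"],M["m01"]/M["m00"])
# block and foot edges in both views
def w(x,y,z,yaw=np.radians(14)): return p+R.from_euler('z',yaw).as_matrix()@(np.array([x,y,z])/1e3)
for nm,segs in(("foot z8",[((-45,-50,8),(-45,50,8)),((45,-50,8),(45,50,8)),((-40,55,8),(40,55,8)),((-40,-55,8),(40,-55,8))]),("block",[((-22,-30,70),(-22,30,70)),((22,-30,70),(22,30,70)),((-20,33,70),(20,33,70)),((-20,-33,70),(20,-33,70))])):
  for a,b in segs:
   for n,d in(("S",S),("T",T)):
    A,B=w(*a),w(*b);r=edge(d["color"],proj(d,A),proj(d,B),half=3)
    print(nm,a,n,*[(R.from_euler('z',-14,degrees=True).apply(plane(d,q,X[2])-X)*1e3)[:2].round(1) for q,X in((r[0],A),(r[1],B))],round(r[2],2))
cv2.imwrite("pics/gz.png",np.hstack([crop(S["color"],358,170,50,65,8),crop(T["color"],352,180,50,65,8)]))
```

```text
S 381 395 182 207 387.993399339934 194.009900990099 ((387.9024353027344, 194.3780517578125), (13.141352653503418, 25.951412200927734), 6.340191841125488)
T 376 391 200 208 383.6666666666667 204.1505376344086 ((383.176513671875, 204.2058868408203), (6.305926322937012, 15.764815330505371), 75.96376037597656)
S [379.5 182.2] [395.7 209.1] 387.4912579422783 195.49015770604902
T [372.4 198.7] [392.  210.6] 382.17736151401294 204.64944855541808
foot z8 (-45, -50, 8) S [-4.4  3.6] [-1.4  1. ] 1.0
foot z8 (-45, -50, 8) T [-0.5  0. ] [-0.9  0. ] 1.0
foot z8 (45, -50, 8) S [ 4.7 -3.8] [-2.3  1.6] 0.67
foot z8 (45, -50, 8) T [-1.  0.] [-0.8  0. ] 0.98
foot z8 (-40, 55, 8) S [-2.4  5.5] [-2.  4.] 1.0
foot z8 (-40, 55, 8) T [ 0.  -0.4] [-0.   0.3] 1.0
foot z8 (-40, -55, 8) S [-3.1  7. ] [  9.5 -19.4] 0.75
foot z8 (-40, -55, 8) T [-0.   0.4] [ 0.1 -3.6] 0.88
block (-22, -30, 70) S [ 1.3 -1.1] [ 8.3 -6.7] 0.05
block (-22, -30, 70) T [-1.3  0. ] [-0.2  0. ] 0.98
block (22, -30, 70) S [ 9.9 -8.5] [-8.   6.4] 0.6
block (22, -30, 70) T [ 1.3 -0. ] [-2.2  0.1] 0.6
block (-20, 33, 70) S [ 1.7 -3.4] [ 3.7 -7.1] 0.9
block (-20, 33, 70) T [ 0.  -1.1] [ 0.  -0.9] 1.0
block (-20, -33, 70) S [ 13.4 -27.8] [-11.4  22.3] 0.55
block (-20, -33, 70) T [ 0.1 -3.7] [ 0.3 -7.1] 0.93
```

View pics/gz.png

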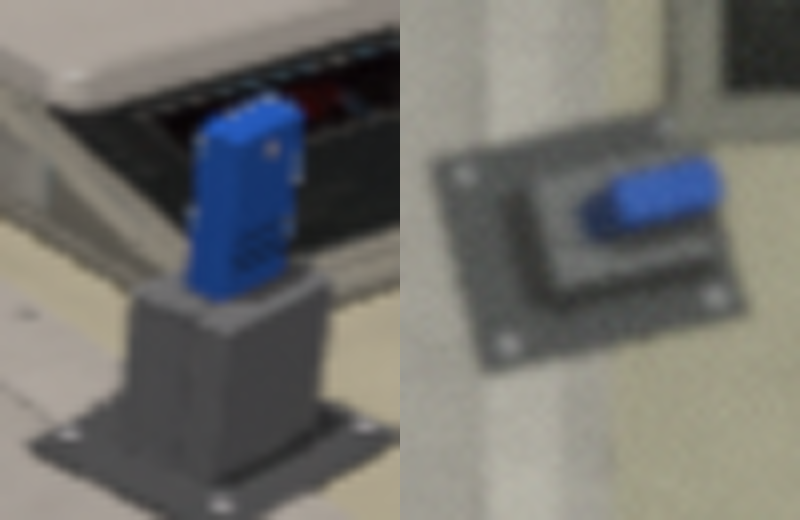

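The gauge stands at about (0.542, -0.305), yaw 14°, with the handle upright in the block. The views agree to within about 2 mm. Next I'll work out the approach.

```bash
cat >> h.py <<'E'
MILL=(.634,.0484,np.radians(-5.0)); STAND=np.array([.5422,-.3052,0]); SY=np.radians(14.)
def down(yaw): # tool y along yaw'd +x, z down
    c,s=np.cos(yaw),np.sin(yaw);return R.from_matrix(np.array([[-s,c,0],[c,s,0],[0,0,-1]]).T)
def rep(p,Rt):
    t,r,s=tool();print("t",round(s["time"],2),"tcp",t.round(4),"F",np.round(s["ft_force"],1),"w",round(s["gripper_width"],4),"g",round(s["grasp_force"],1));print("go",*togo(p,Rt))
E
python3 - <<'E'
from h import *
rep(STAND+[0,0,.25],down(SY))
E
echo '{"offsets":[[0.06, 0.038, -0.0133, -0.0036, 0, 0, 0], [0.06, 0.038, -0.0133, -0.0036, 0, 0, 0], [0.06, 0.038, -0.0133, -0.0036, 0, 0, 0], [0.06, 0.038, -0.0133, -0.0036, 0, 0, 0], [0.06, 0.038, -0.0133, -0.0036, 0, 0, 0], [0.06, 0.038, -0.0133, -0.0036, 0, 0, 0], [0.06, 0.038, -0.0133, -0.0036, 0, 0, 0], [0.06, 0.038, -0.0133, -0.0036, 0, 0, 0], [0.06, 0.038, -0.0133, -0.0036, 0, 0, 0], [0.06, 0.038, -0.0133, -0.0036, 0, 0, 0]]}' | python3 steer.py 20
echo '{"offsets":[[0.06, 0, 0, 0, 0, 0, -0.14], [0.06, 0, 0, 0, 0, 0, -0.14], [0.06, 0, 0, 0, 0, 0, -0.14], [0.06, 0, 0, 0, 0, 0, -0.14], [0.06, 0, 0, 0, 0, 0, -0.14], [0.06, 0, 0, 0, 0, 0, -0.14], [0.06, 0, 0, 0, 0, 0, -0.14], [0.06, 0, 0, 0, 0, 0, -0.14], [0.06, 0, 0, 0, 0, 0, -0.14], [0.06, 0, 0, 0, 0, 0, -0.14]]}' | python3 steer.py
python3 - <<'E'
from h import *
rep(STAND+[0,0,.112],down(SY))
E
```

```text
time: 1.5
tcp_pos: [0.5423, -0.3047, 0.2509]
ee_rot: [0.0, 0.98, 0.198, 0.0]
ft_force: [0.5, -0.9, -0.1]
gripper_width: 0.0598
grasp_force: 0.0
time: 2.5
tcp_pos: [0.5412, -0.306, 0.2506]
ee_rot: [0.0, 0.62, 0.785, -0.0]
ft_force: [0.3, -0.1, 0.9]
gripper_width: 0.0602
grasp_force: 0.0
t 2.5 tcp [ 0.5412 -0.306   0.2506] F [ 0.3 -0.1  0.9] w 0.0602 g 0.0
go [0.0005 0.0012 0.1386] [-0.      0.0001 -0.0108]
```

```bash
echo '{"offsets":[[0.05, 0.0005, 0.001, 0.035, 0, 0, -0.01], [0.05, 0, 0, 0.035, 0, 0, 0], [0.05, 0, 0, 0.035, 0, 0, 0], [0.05, 0, 0, 0.02, 0, 0, 0], [0.05, 0, 0, 0.013, 0, 0, 0], [0.05, 0, 0, 0, 0, 0, 0]]}' | python3 steer.py 25
echo '{"offsets":[[0, 0, 0, 0, 0, 0, 0], [0, 0, 0, 0, 0, 0, 0], [0, 0, 0, 0, 0, 0, 0], [0, 0, 0, 0, 0, 0, 0], [0, 0, 0, 0, 0, 0, 0], [0, 0, 0, 0, 0, 0, 0]]}' | python3 steer.py 25
```

```text
time: 3.1
tcp_pos: [0.5412, -0.3049, 0.111]
ee_rot: [-0.001, 0.618, 0.786, -0.0]
ft_force: [0.6, 0.3, 0.2]
gripper_width: 0.05
grasp_force: 0.0
time: 3.7
tcp_pos: [0.5426, -0.3053, 0.1131]
ee_rot: [0.001, 0.618, 0.786, 0.0]
ft_force: [0.1, -0.4, 2.7]
gripper_width: 0.0177
grasp_force: 24.9
```

```bash
echo '{"offsets":[[0, 0, 0, -0.02, 0, 0, 0], [0, 0, 0, -0.03, 0, 0, 0], [0, 0, 0, -0.03, 0, 0, 0], [0, 0, 0, -0.03, 0, 0, 0], [0, 0, 0, -0.02, 0, 0, 0], [0, 0, 0, 0, 0, 0, 0]]}' | python3 steer.py
python3 - <<'E'
from h import *
S=cam("scene");T=cam("top")
cv2.imwrite("pics/held.png",np.hstack([crop(S["color"],340,110,100,130,4),crop(T["color"],330,140,100,130,4)]))
rep(STAND+[0,0,.25],down(SY))
E
```

```text
time: 4.3
tcp_pos: [0.5434, -0.3056, 0.2455]
ee_rot: [0.002, 0.618, 0.786, 0.0]
ft_force: [-0.2, 0.8, -1.4]
gripper_width: 0.0178
grasp_force: 24.9
t 4.4 tcp [ 0.5418 -0.3051  0.2419] F [-0.8  0.5 -2.6] w 0.0175 g 24.9
go [-0.0002  0.0004 -0.0081] [-0.0005 -0.0001 -0.0065]
```

View pics/held.png

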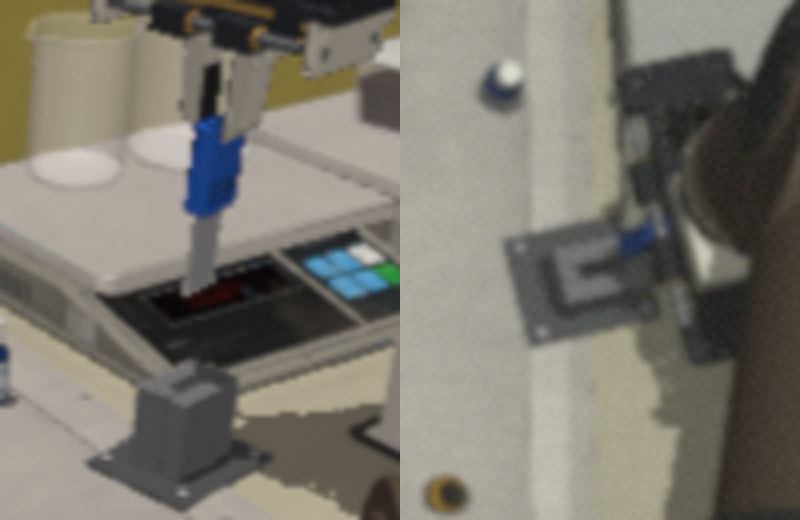

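The scene crop shows the gauge clear of the stand, with the handle held straight between the fingers and the blade hanging free. The top crop shows the empty slot. Now I'll move over the mill, high enough to clear the lever.

```bash
cat >> h.py <<'E'
def hp(x,y,z,pose=MILL): # head mm -> world
    Rh,p=head(pose);return p+Rh@(np.array([x,y,z])/1e3)
def htool(tilt=0,pose=MILL): # tool z=-head z, tool y=head x, extra tilt about tool x
    Rh,_=head(pose);return R.from_matrix(np.array([Rh[:,1],Rh[:,0],-Rh[:,2]]).T)
def inhead(X,pose=MILL):
    Rh,p=head(pose);return (Rh.T@(np.asarray(X)-p)*1e3).round(1)
E
python3 - <<'E'
from h import *
t=hp(-2.5,0,172);print(t);rep(np.array([t[0],t[1],.36]),htool())
R1=htool();print((down(SY).inv()*down(MILL[2])).as_rotvec(),(down(MILL[2]).inv()*R1).as_rotvec())
E
```

```text
[0.56203234 0.05469635 0.26111298]
t 4.4 tcp [ 0.5418 -0.3051  0.2419] F [-0.8  0.5 -2.6] w 0.0175 g 24.9
go [ 0.3449  0.1044 -0.1181] [-0.4157 -0.0681  0.3203]
[0.         0.         0.33161256] [-4.18879020e-01 -2.79595348e-17  2.23676279e-16]
```

```bash
echo '{"offsets":[[0, 0, 0, -0.04, 0, 0, 0], [0, 0, 0, -0.04, 0, 0, 0], [0, 0, 0, -0.038, 0, 0, 0]]}' | python3 steer.py
echo '{"offsets":[[0, 0.035, 0.0104, 0, 0, 0, 0], [0, 0.035, 0.0104, 0, 0, 0, 0], [0, 0.035, 0.0104, 0, 0, 0, 0], [0, 0.035, 0.0104, 0, 0, 0, 0], [0, 0.035, 0.0104, 0, 0, 0, 0], [0, 0.035, 0.0104, 0, 0, 0, 0], [0, 0.035, 0.0104, 0, 0, 0, 0], [0, 0.035, 0.0104, 0, 0, 0, 0], [0, 0.035, 0.0104, 0, 0, 0, 0], [0, 0.03, 0.0104, 0, 0, 0, 0]]}' | python3 steer.py
echo '{"offsets":[[0, 0, 0, 0, 0, 0, 0.08], [0, 0, 0, 0, 0, 0, 0.08], [0, 0, 0, 0, 0, 0, 0.085], [0, 0, 0, 0, 0, 0, 0.085], [0, 0, 0, 0, -0.08, 0, 0], [0, 0, 0, 0, -0.09, 0, 0], [0, 0, 0, 0, -0.09, 0, 0], [0, 0, 0, 0, -0.09, 0, 0], [0, 0, 0, 0, -0.07, 0, 0], [0, 0, 0, 0, 0, 0, 0]]}' | python3 steer.py
python3 - <<'E'
from h import *
rep(hp(-2.5,0,172),htool())
E
```

```text
time: 4.7
tcp_pos: [0.5413, -0.305, 0.3599]
ee_rot: [-0.002, 0.618, 0.786, -0.0]
ft_force: [1.3, -0.7, -1.3]
gripper_width: 0.0175
grasp_force: 24.9
time: 5.7
tcp_pos: [0.561, 0.0564, 0.3587]
ee_rot: [-0.001, 0.618, 0.786, -0.001]
ft_force: [0.3, -0.4, -1.5]
gripper_width: 0.0181
grasp_force: 24.9
time: 6.7
tcp_pos: [0.5592, 0.0545, 0.3583]
ee_rot: [0.154, 0.722, 0.66, 0.139]
ft_force: [0.2, 0.6, -1.7]
gripper_width: 0.0175
grasp_force: 24.9
t 6.7 tcp [0.5592 0.0545 0.3583] F [ 0.2  0.6 -1.7] w 0.0175 g 24.9
go [ 0.0006 -0.0368  0.09  ] [-0.0011  0.0034 -0.0027]
```

```bash
echo '{"offsets":[[0, 0, -0.012, 0.03, 0, 0, 0], [0, 0, -0.012, 0.03, 0, 0, 0], [0, 0, -0.013, 0.03, 0, 0, 0], [0, 0, 0, 0, 0, 0, 0], [0, 0, 0, 0, 0, 0, 0]]}' | python3 steer.py
python3 - <<'E'
from h import *
S=cam("scene");T=cam("top")
for _ in range(4):
    S=cam("scene");rep(hp(-2.5,0,172),htool())
t,r,s=tool();tip=t+r.apply([0,0,.102]);print("tip head",inhead(tip),proj(S,tip),proj(T,tip),"nip px",proj(S,hp(-2.5,0,20)),proj(T,hp(-2.5,0,20)))
a=crop(S["color"],215,120,100,130,4);b=crop(T["color"],215,110,100,130,4)
for im,d,o in((a,S,(215,120)),(b,T,(215,110))):
    for y in(-60,0,60):
        q=(proj(d,hp(-2.5,y,12))-o+.5)*4;cv2.circle(im,tuple(int(v) for v in q),3,(0,255,0),-1)
cv2.imwrite("pics/pre.png",np.hstack([a,b]))
E
```

```text
time: 7.2
tcp_pos: [0.5649, 0.0543, 0.2628]
ee_rot: [0.153, 0.723, 0.659, 0.139]
ft_force: [0.2, 0.1, -0.2]
gripper_width: 0.0178
grasp_force: 24.9
t 7.35 tcp [0.566  0.0547 0.2652] F [ 0.6  0.1 -1. ] w 0.0176 g 24.9
go [-0.0003 -0.0053  0.0021] [ 0.0033  0.0014 -0.0049]
t 7.4 tcp [0.5658 0.0546 0.2651] F [ 0.8  0.9 -1.1] w 0.0177 g 24.9
go [-0.0003 -0.0051  0.0021] [ 0.0034  0.0015 -0.0048]
t 7.45 tcp [0.5656 0.0545 0.2649] F [ 0.2  0.5 -2.4] w 0.0176 g 24.9
go [-0.0002 -0.0048  0.002 ] [ 0.0033  0.0016 -0.0048]
t 7.5 tcp [0.5654 0.0545 0.2646] F [-0.4  0.  -1.2] w 0.018 g 24.9
go [-0.0001 -0.0045  0.0018] [ 0.003   0.0017 -0.0047]
tip head [ 2.3 -0.1 71.8] [264.44103046 191.00058804] [263.70166437 177.05125632] nip px [262.86868209 205.23937504] [264.42808802 174.91641102]
```

View pics/pre.png

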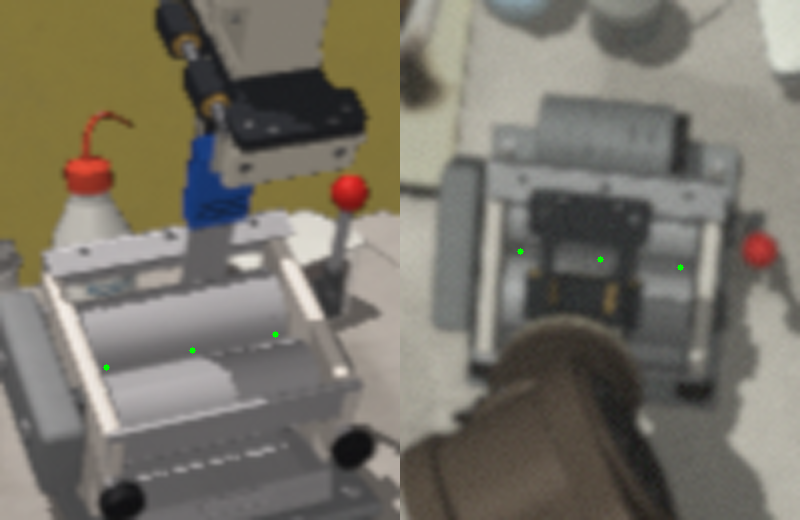

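The scene crop shows the blade tip above the nip line at about (266,190), with nothing in the way. The rolls meet close to the marked line. I'll correct by 4 mm and go down carefully.

```bash
echo '{"offsets":[[0, 0, -0.0045, 0.015, 0.003, 0, -0.0045], [0, 0, 0, 0.018, 0, 0, 0], [0, 0, 0, 0.012, 0, 0, 0], [0, 0, 0, 0, 0, 0, 0]]}' | python3 steer.py
python3 - <<'E'
from h import *
rep(hp(-2.5,0,122),htool())
t,r,s=tool();print(inhead(t+r.apply([0,0,.102])))
E
```

```text
time: 7.9
tcp_pos: [0.5782, 0.0526, 0.2179]
ee_rot: [0.152, 0.722, 0.661, 0.138]
ft_force: [-0.1, -0.4, -1.0]
gripper_width: 0.018
grasp_force: 24.9
t 7.9 tcp [0.5782 0.0526 0.2179] F [-0.1 -0.4 -1. ] w 0.018 g 24.9
go [0.0007 0.0028 0.0039] [-0.0054  0.0027  0.0003]
[-5.8 -1.  23.9]
```

```bash
echo '{"offsets":[[0, 0, 0, 0.005, 0, 0, 0], [0, 0, 0, 0.003, 0, 0, 0], [0, 0, 0, 0, 0, 0, 0]]}' | python3 steer.py
python3 - <<'E'
from h import *
rep(hp(-2.5,0,122),htool())
t,r,s=tool();print(inhead(t+r.apply([0,0,.102])), "force in head",head(MILL)[0].T@s["ft_force"])
E
```

```text
time: 8.2
tcp_pos: [0.5821, 0.0528, 0.2129]
ee_rot: [0.153, 0.721, 0.661, 0.139]
ft_force: [0.9, -0.5, -1.6]
gripper_width: 0.0175
grasp_force: 24.9
t 8.2 tcp [0.5821 0.0528 0.2129] F [ 0.9 -0.5 -1.6] w 0.0175 g 24.9
go [ 0.0002  0.0011 -0.0022] [-0.0018  0.002   0.0001]
[-3.8 -0.4 17.8] force in head [ 0.23660175 -0.37934692 -1.81343833]
```

```bash
cat > chk.py <<'E'
from h import *
t,r,s=tool();print("t",round(s["time"],2),"tip",inhead(t+r.apply([0,0,.102])),"tcp",inhead(t),"Fh",(head(MILL)[0].T@s["ft_force"]).round(1),"rot",togo(t,htool())[1])
E
echo '{"offsets":[[0, 0, 0, 0.004, 0, 0, 0], [0, 0, 0, 0.003, 0, 0, 0], [0, 0, 0, 0, 0, 0, 0]]}' | python3 steer.py >/dev/null; python3 chk.py
echo '{"offsets":[[0, 0, 0, 0.003, 0, 0, 0], [0, 0, 0, 0, 0, 0, 0]]}' | python3 steer.py>/dev/null; python3 chk.py
```

```text
t 8.5 tip [-4.1 -0.6 10.5] tcp [ -3.9  -0.3 112.5] Fh [-0.4 -0.5 -1.5] rot [-0.0023  0.0022  0.0001]
t 8.7 tip [-4.1 -0.5  7.5] tcp [ -3.9  -0.3 109.5] Fh [-1.1 -0.5 -1.5] rot [-0.0023  0.0021  0.0001]
```

```bash
for i in 1; do echo '{"offsets":[[0, 0, 0, 0.003, 0, 0, 0], [0, 0, 0, 0, 0, 0, 0]]}' | python3 steer.py>/dev/null; python3 chk.py; done
echo '{"offsets":[[0, 0, 0, 0.003, 0, 0, 0], [0, 0, 0, 0, 0, 0, 0]]}' | python3 steer.py>/dev/null; python3 chk.py
```

```text
t 8.9 tip [-4.2 -0.5  4.5] tcp [ -4.   -0.3 106.5] Fh [-1.2  0.3 -0.8] rot [-0.0024  0.0021  0.0001]
t 9.1 tip [-4.4 -0.6  1.4] tcp [ -4.1  -0.3 103.4] Fh [-0.9  0.1 -1.2] rot [-0.0027  0.0022  0.0001]
```

```bash
echo '{"offsets":[[0, 0, 0, 0.003, 0, 0, 0], [0, 0, 0, 0, 0, 0, 0]]}' | python3 steer.py>/dev/null; python3 chk.py
echo '{"offsets":[[0, 0, 0, 0.003, 0, 0, 0], [0, 0, 0, 0, 0, 0, 0]]}' | python3 steer.py>/dev/null; python3 chk.py
echo '{"offsets":[[0, 0, 0, 0.003, 0, 0, 0], [0, 0, 0, 0, 0, 0, 0]]}' | python3 steer.py>/dev/null; python3 chk.py
```

```text
t 9.3 tip [-4.3 -0.6 -1.6] tcp [ -4.   -0.4 100.4] Fh [-1.2 -1.  -1.9] rot [-0.0025  0.0022  0.0001]
t 9.5 tip [-4.2 -0.5 -4.5] tcp [-3.9 -0.3 97.5] Fh [-2.3 -0.8 -1.4] rot [-0.0023  0.0021  0.0001]
t 9.7 tip [-4.1 -0.5 -7.5] tcp [-3.9 -0.3 94.5] Fh [-0.7 -0.8 -0.9] rot [-0.0022  0.0021  0.0001]
```

The blade is past the nip with no resistance, so it's going in. I'll carry on to the shoulder.

```bash
echo '{"offsets":[[0, 0, 0, 0.004, 0, 0, 0], [0, 0, 0, 0.004, 0, 0, 0], [0, 0, 0, 0, 0, 0, 0]]}' | python3 steer.py>/dev/null; python3 chk.py
echo '{"offsets":[[0, 0, 0, 0.004, 0, 0, 0], [0, 0, 0, 0.004, 0, 0, 0], [0, 0, 0, 0, 0, 0, 0]]}' | python3 steer.py>/dev/null; python3 chk.py
echo '{"offsets":[[0, 0, 0, 0.004, 0, 0, 0], [0, 0, 0, 0.004, 0, 0, 0], [0, 0, 0, 0, 0, 0, 0]]}' | python3 steer.py>/dev/null; python3 chk.py
```

```text
t 10.0 tip [ -4.1  -0.6 -15.7] tcp [-3.9 -0.3 86.3] Fh [-0.3  0.5 -1.4] rot [-0.0023  0.002   0.0001]
t 10.3 tip [ -4.   -0.6 -23.7] tcp [-3.8 -0.4 78.3] Fh [-1.  -1.5 -0.9] rot [-0.0022  0.002   0.0001]
t 10.6 tip [ -4.   -0.5 -31.7] tcp [-3.8 -0.3 70.3] Fh [-0.6  0.2 -1. ] rot [-0.0021  0.002   0.0001]
```

```bash
echo '{"offsets":[[0, 0, 0, 0.003, 0, 0, 0], [0, 0, 0, 0.003, 0, 0, 0], [0, 0, 0, 0, 0, 0, 0]]}' | python3 steer.py>/dev/null; python3 chk.py
echo '{"offsets":[[0, 0, 0, 0.003, 0, 0, 0], [0, 0, 0, 0, 0, 0, 0]]}' | python3 steer.py>/dev/null; python3 chk.py
echo '{"offsets":[[0, 0, 0, 0.0015, 0, 0, 0], [0, 0, 0, 0, 0, 0, 0]]}' | python3 steer.py>/dev/null; python3 chk.py
```

```text
t 10.9 tip [ -4.1  -0.6 -37.5] tcp [-3.8 -0.4 64.5] Fh [-0.8  0.5 -1.2] rot [-0.0021  0.002   0.0002]
t 11.1 tip [ -4.1  -0.6 -40.4] tcp [-3.9 -0.4 61.6] Fh [-0.3 -0.6 -1.5] rot [-0.0021  0.0021  0.0001]
t 11.3 tip [ -4.   -0.5 -41.8] tcp [-3.8 -0.3 60.2] Fh [-0.6 -0.2 -1.6] rot [-0.0019  0.002   0.0001]
```

```bash
echo '{"offsets":[[0, 0, 0, 0.0015, 0, 0, 0], [0, 0, 0, 0, 0, 0, 0]]}' | python3 steer.py>/dev/null; python3 chk.py
echo '{"offsets":[[0, 0, 0, 0.001, 0, 0, 0], [0, 0, 0, 0, 0, 0, 0]]}' | python3 steer.py>/dev/null; python3 chk.py
```

```text
t 11.5 tip [ -4.2  -0.4 -43.2] tcp [-4.  -0.2 58.8] Fh [-2.1 -0.  -0.3] rot [-0.0021  0.002   0.0002]
t 11.7 tip [ -4.5  -0.5 -44.1] tcp [-4.3 -0.2 57.9] Fh [-3.1  0.   4.1] rot [-0.0025  0.0022  0.0004]
```

The handle has met the rolls: about 4 N with the tip 44 mm past the nip. The gap is open, so the lever stays as it is. Withdrawing now.

```bash
echo '{"offsets":[[0, 0, 0, -0.01, 0, 0, 0], [0, 0, 0, -0.025, 0, 0, 0], [0, 0, 0, -0.03, 0, 0, 0], [0, 0, 0, -0.03, 0, 0, 0], [0, 0, 0, -0.03, 0, 0, 0], [0, 0, 0.0135, -0.0305, 0, 0, 0], [0, 0, 0.0135, -0.0305, 0, 0, 0], [0, 0, 0.0135, -0.0305, 0, 0, 0]]}' | python3 steer.py
echo '{"offsets":[[0, 0, 0, 0, 0.09, 0, 0], [0, 0, 0, 0, 0.09, 0, 0], [0, 0, 0, 0, 0.09, 0, 0], [0, 0, 0, 0, 0.08, 0, 0], [0, 0, 0, 0, 0.069, 0, 0], [0, 0, 0, 0, 0, 0, -0.08], [0, 0, 0, 0, 0, 0, -0.08], [0, 0, 0, 0, 0, 0, -0.085], [0, 0, 0, 0, 0, 0, -0.085], [0, 0, 0, 0, 0, 0, 0]]}' | python3 steer.py
python3 - <<'E'
from h import *
rep(STAND+[0,0,.36],down(SY))
E
```

```text
time: 12.5
tcp_pos: [0.556, 0.0555, 0.3729]
ee_rot: [0.153, 0.721, 0.661, 0.14]
ft_force: [1.8, -0.0, -1.6]
gripper_width: 0.0179
grasp_force: 24.9
time: 13.5
tcp_pos: [0.5566, 0.0554, 0.3713]
ee_rot: [-0.0, 0.616, 0.788, -0.001]
ft_force: [-0.7, 0.0, -1.1]
gripper_width: 0.0172
grasp_force: 24.9
t 13.5 tcp [0.5566 0.0554 0.3713] F [-0.7  0.  -1.1] w 0.0172 g 24.9
go [-0.3465 -0.101   0.0116] [-0.0016  0.0006 -0.0005]
```

```bash
echo '{"offsets":[[0, -0.0346, -0.0101, 0, 0, 0, 0], [0, -0.0346, -0.0101, 0, 0, 0, 0], [0, -0.0346, -0.0101, 0, 0, 0, 0], [0, -0.0346, -0.0101, 0, 0, 0, 0], [0, -0.0346, -0.0101, 0, 0, 0, 0], [0, -0.0346, -0.0101, 0, 0, 0, 0], [0, -0.0346, -0.0101, 0, 0, 0, 0], [0, -0.0346, -0.0101, 0, 0, 0, 0], [0, -0.0346, -0.0101, 0, 0, 0, 0], [0, -0.0346, -0.0101, 0, 0, 0, 0]]}' | python3 steer.py>/dev/null
echo '{"offsets":[[0, 0, 0, 0.04, 0, 0, 0], [0, 0, 0, 0.04, 0, 0, 0], [0, 0, 0, 0.045, 0, 0, 0], [0, 0, 0, 0.04, 0, 0, 0], [0, 0, 0, 0, 0, 0, 0], [0, 0, 0, 0, 0, 0, 0], [0, 0, 0, 0, 0, 0, 0]]}' | python3 steer.py>/dev/null
python3 - <<'E'
from h import *
for _ in range(4):
    T=cam("scene");rep(STAND+[0,0,.186],down(SY))
T=cam("top")
h=lambda d:cv2.cvtColor(d["color"],cv2.COLOR_BGR2HSV)
S=cam("scene")
cv2.imwrite("pics/pre2.png",np.hstack([crop(S["color"],345,140,80,104,5),crop(T["color"],345,165,80,104,5)]))
E
```

```text
t 15.25 tcp [ 0.5428 -0.3056  0.2093] F [ 0.2 -0.  -1. ] w 0.0179 g 24.9
go [ 0.0006 -0.0005  0.0233] [ 0.0011  0.0039 -0.0029]
t 15.3 tcp [ 0.5426 -0.3055  0.209 ] F [-0.9  0.6 -0.5] w 0.018 g 24.9
go [ 0.0005 -0.0003  0.023 ] [ 0.0008  0.0037 -0.0028]
t 15.35 tcp [ 0.5424 -0.3055  0.2086] F [ 0.3 -0.  -0.9] w 0.018 g 24.9
go [ 0.0004 -0.0001  0.0226] [ 0.0003  0.0034 -0.0026]
t 15.4 tcp [ 0.5421 -0.3054  0.2081] F [-0.   0.2 -1.1] w 0.0176 g 24.9
go [0.0002 0.0002 0.0221] [-0.0003  0.003  -0.0026]
```

View pics/pre2.png

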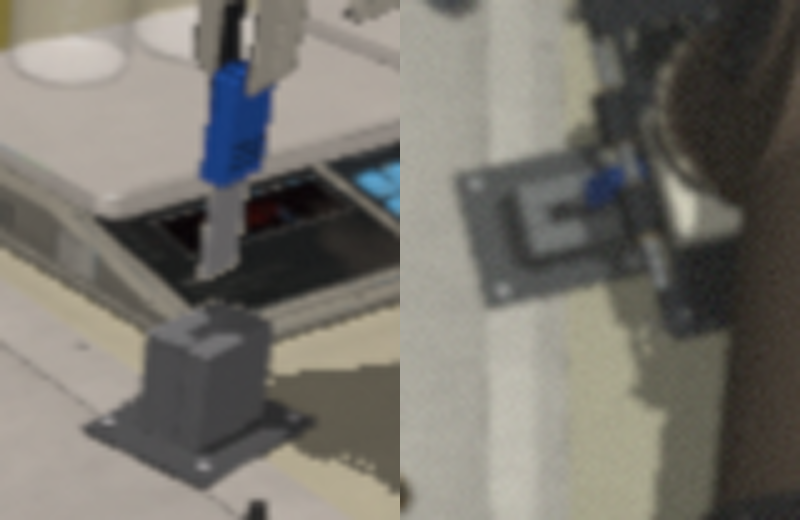

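The gauge hangs straight above the slot, with the tip near (388,195) in the scene view and the slot mouth below it. The TCP matches where I picked it up. I'll lower it in.

```bash
echo '{"offsets":[[0, 0, 0, 0.02, 0, 0, 0], [0, 0, 0, 0.015, 0, 0, 0], [0, 0, 0, 0.01, 0, 0, 0], [0, 0, 0, 0.01, 0, 0, 0], [0, 0, 0, 0, 0, 0, 0]]}' | python3 steer.py|sed -n 1,4p; echo '{"offsets":[[0, 0, 0, 0.015, 0, 0, 0], [0, 0, 0, 0.015, 0, 0, 0], [0, 0, 0, 0.004, 0, 0, 0], [0, 0, 0, 0, 0, 0, 0]]}' | python3 steer.py|sed -n 1,4p
```

```text
time: 16.0
tcp_pos: [0.5404, -0.305, 0.1501]
ee_rot: [-0.001, 0.617, 0.787, -0.002]
ft_force: [-0.3, 1.4, -0.8]
time: 16.4
tcp_pos: [0.5403, -0.305, 0.116]
ee_rot: [-0.001, 0.617, 0.787, -0.002]
ft_force: [0.0, -0.3, -1.8]
```

```bash
echo '{"offsets":[[0, 0, 0, 0.002, 0, 0, 0], [0, 0, 0, 0.001, 0, 0, 0], [0, 0, 0, 0, 0, 0, 0]]}' | python3 steer.py|sed -n 1,4p; echo '{"offsets":[[0, 0, 0, 0.0015, 0, 0, 0], [0, 0, 0, 0, 0, 0, 0]]}' | python3 steer.py|sed -n 1,4p
```

```text
time: 16.7
tcp_pos: [0.5411, -0.3053, 0.1145]
ee_rot: [-0.0, 0.617, 0.787, -0.001]
ft_force: [-0.8, 0.4, -1.9]
time: 16.9
tcp_pos: [0.5413, -0.3054, 0.1131]
ee_rot: [0.0, 0.617, 0.787, -0.001]
ft_force: [-0.4, 0.8, 0.8]
```

```bash
echo '{"offsets":[[0, 0, 0, 0.001, 0, 0, 0], [0, 0, 0, 0, 0, 0, 0]]}' | python3 steer.py|sed -n 1,4p; echo '{"offsets":[[0.05, 0, 0, 0, 0, 0, 0], [0.05, 0, 0, 0, 0, 0, 0], [0.05, 0, 0, 0, 0, 0, 0], [0.05, 0, 0, 0, 0, 0, 0]]}' | python3 steer.py|sed -n 1,5p; echo '{"offsets":[[0.05, 0, 0, -0.03, 0, 0, 0], [0.05, 0, 0, -0.04, 0, 0, 0], [0.05, 0, 0, -0.045, 0, 0, 0], [0.05, 0, 0, -0.04, 0, 0, 0], [0.05, 0, 0, -0.03, 0, 0, 0]]}' | python3 steer.py|sed -n 1,4p
python3 - <<'E'
from h import *
S=cam("scene");T=cam("top")
for n,d,b in(("S",S,(370,410,170,215)),("T",T,(360,405,190,225))):
    h=cv2.cvtColor(d["color"],cv2.COLOR_BGR2HSV);m=cv2.inRange(h,(103,110,40),(128,255,255));x0,x1,y0,y1=b;ys,xs=np.nonzero(m[y0:y1,x0:x1]);xs+=x0;ys+=y0;print(n,xs.min(),xs.max(),ys.min(),ys.max(),xs.mean(),ys.mean())
# guard re-measure, both views
for n,d,b in(("S",S,(90,215,270,350)),("T",T,(110,205,190,260))):
    h=cv2.cvtColor(d["color"],cv2.COLOR_BGR2HSV);m=cv2.inRange(h,(15,120,80),(32,255,255));x0,x1,y0,y1=b;k=np.zeros_like(m);k[y0:y1,x0:x1]=m[y0:y1,x0:x1]
    ct=max(cv2.findContours(k,0,1)[0],key=cv2.contourArea)
    pts=np.array([plane(d,p,.004) for p in cv2.convexHull(ct)[:,0]])[:,:2].astype(np.float32)*1000
    r=cv2.minAreaRect(pts);print(n,"guard",r)
    hb=cv2.inRange(h,(0,0,0),(180,255,55));kk=np.zeros_like(hb);hull=np.zeros_like(hb);cv2.fillConvexPoly(hull,cv2.convexHull(ct),255);hb&=hull
    cc=max(cv2.findContours(hb,0,1)[0],key=cv2.contourArea);print(n,"handle",cv2.minAreaRect(cc),cv2.boundingRect(cc))
    d["h"]=cv2.minAreaRect(cc)[0]
print("handle tri",tri(S,S["h"],T,T["h"]))
g=np.array([.4853,.3868,0]);
rep(np.array([.4853,.3868,.28]),down(np.radians(7.3)))
E
```

```text
time: 17.1
tcp_pos: [0.5417, -0.3054, 0.113]
ee_rot: [0.001, 0.617, 0.787, -0.001]
ft_force: [-0.6, 0.8, 7.4]
time: 17.5
tcp_pos: [0.5408, -0.3052, 0.1116]
ee_rot: [-0.001, 0.617, 0.787, -0.001]
ft_force: [0.1, 0.0, -0.3]
gripper_width: 0.0451
time: 18.0
tcp_pos: [0.5419, -0.305, 0.2997]
ee_rot: [0.001, 0.617, 0.787, -0.001]
ft_force: [-0.2, -0.4, -0.1]
S 382 396 182 207 388.39403973509934 194.0430463576159
T 376 391 200 209 383.83505154639175 204.659793814433
S guard ((486.6741638183594, 385.26513671875), (134.36679077148438, 171.86053466796875), 7.457940101623535)
S handle ((151.55174255371094, 303.8793029785156), (15.041321754455566, 26.368738174438477), 68.19859313964844) (139, 293, 27, 23)
T guard ((485.0677185058594, 386.2520751953125), (129.5942840576172, 169.2827911376953), 7.4995622634887695)
T handle ((164.0, 222.0), (0.0, 0.0), 0.0) (164, 222, 1, 1)
handle tri (array([0.49175963, 0.37504905, 0.0141301 ]), np.float64(0.010505698208695827))
t 18.1 tcp [ 0.5434 -0.3055  0.3017] F [ 0.3 -0.2 -0. ] w 0.0502 g 0.0
go [0.6861 0.1094 0.018 ] [0.0039 0.0058 0.1145]
```

The gauge is back in the same pixels it started from and released, and force rose as it seated. The guard centre is at (0.486, 0.386) with yaw 7.5°. I'll check the handle height from two views while moving over it.

```bash
echo '{"offsets":[[0.06, 0.043, 0.0068, 0, 0, 0, 0], [0.06, 0.043, 0.0068, 0, 0, 0, 0], [0.06, 0.043, 0.0068, 0, 0, 0, 0], [0.06, 0.043, 0.0068, 0, 0, 0, 0], [0.06, 0.043, 0.0068, 0, 0, 0, 0], [0.06, 0.043, 0.0068, 0, 0, 0, 0], [0.06, 0.043, 0.0068, 0, 0, 0, 0], [0.06, 0.043, 0.0068, 0, 0, 0, 0]]}' | python3 steer.py 50 | sed -n 1,2p
python3 - <<'E'
from h import *
S=cam("scene");T=cam("top");c=[]
for n,d,b in(("S",S,(135,170,285,320)),("T",T,(140,175,212,235))):
    x0,x1,y0,y1=b;v=d["color"][y0:y1,x0:x1].max(2);ys,xs=np.nonzero(v<70);xs+=x0;ys+=y0;print(n,xs.min(),xs.max(),ys.min(),ys.max(),len(xs))
    # top bar ends: left and right extremes at their upper rows
    pt=[(xs.min(),ys[xs<=xs.min()+1].min()),(xs.max(),ys[xs>=xs.max()-1].min())];c.append(pt);print(pt)
for i in(0,1): print(tri(S,c[0][i],T,c[1][i]))
print(proj(S,(.486,.386,.04)),proj(T,(.486,.386,.04)))
E
echo '{"offsets":[[0.06, 0.043, 0.0068, 0, 0, 0, 0], [0.06, 0.043, 0.0068, 0, 0, 0, 0], [0.06, 0.043, 0.0068, 0, 0, 0, 0], [0.06, 0.043, 0.0068, 0, 0, 0, 0], [0.06, 0.043, 0.0068, 0, 0, 0, 0], [0.06, 0.043, 0.0068, 0, 0, 0, 0], [0.06, 0.043, 0.0068, 0, 0, 0, 0], [0.06, 0.041, 0.0068, 0, 0, 0, 0], [0.06, 0, 0, 0, 0, 0, 0.114], [0.06, 0, 0, 0, 0, 0, 0]]}' | python3 steer.py | sed -n 1,2p
python3 - <<'E'
from h import *
rep(np.array([.486,.3857,.032]),down(np.radians(7.47)))
E
```

```text
time: 18.9
tcp_pos: [0.5109, 0.0435, 0.2956]
S 139 165 293 315 231
[(np.int64(139), np.int64(301)), (np.int64(165), np.int64(301))]
T 149 165 221 225 47
[(np.int64(149), np.int64(222)), (np.int64(165), np.int64(221))]
(array([0.48586606, 0.40743728, 0.04010384]), np.float64(0.00229343921760317))
(array([0.49073144, 0.35836418, 0.01754095]), np.float64(0.0026124584064299828))
[150.14850874 298.05539307] [155.21505571 221.86329402]
time: 20.0
tcp_pos: [0.482, 0.3879, 0.2945]
t 20.0 tcp [0.482  0.3879 0.2945] F [-0.8 -0.2  0.8] w 0.0598 g 0.0
go [-0.0021  0.0047  0.2625] [-0.0039  0.0021 -0.0021]
```

```bash
echo '{"offsets":[[0.06, -0.002, 0.0035, 0.04, -0.002, 0.002, 0], [0.06, 0, 0, 0.045, 0, 0, 0], [0.06, 0, 0, 0.045, 0, 0, 0], [0.06, 0, 0, 0.045, 0, 0, 0], [0.06, 0, 0, 0.04, 0, 0, 0], [0.06, 0, 0, 0.025, 0, 0, 0], [0.06, 0, 0, 0, 0, 0, 0]]}' | python3 steer.py | sed -n 1,2p
python3 - <<'E'
from h import *
S=cam("scene");rep(np.array([.486,.3857,.032]),down(np.radians(7.47)))
E
```

```text
time: 20.7
tcp_pos: [0.4851, 0.3816, 0.0518]
t 20.75 tcp [0.486  0.3833 0.0544] F [ 0.5  0.1 -0.1] w 0.06 g 0.0
go [0.0024 0.0004 0.0224] [-0.0031  0.0019 -0.0017]
```

```bash
echo '{"offsets":[[0.05, 0.002, 0.0005, 0.012, 0, 0, 0], [0.05, 0, 0, 0.009, 0, 0, 0], [0.05, 0, 0, 0, 0, 0, 0]]}' | python3 steer.py | sed -n 1,4p
echo '{"offsets":[[0, 0, 0, 0, 0, 0, 0], [0, 0, 0, 0, 0, 0, 0], [0, 0, 0, 0, 0, 0, 0], [0, 0, 0, 0, 0, 0, 0], [0, 0, 0, 0, 0, 0, 0]]}' | python3 steer.py 55
python3 chk.py
python3 - <<'E'
from h import *
rep(np.array([.486,.3857,.032]),down(np.radians(7.47)))
E
```

```text
time: 21.05
tcp_pos: [0.4863, 0.3873, 0.0343]
ee_rot: [-0.0, 0.66, 0.751, -0.0]
ft_force: [-0.5, -0.1, 1.0]
time: 21.55
tcp_pos: [0.4864, 0.3877, 0.0349]
ee_rot: [-0.0, 0.66, 0.751, 0.0]
ft_force: [-0.1, 0.9, -0.4]
gripper_width: 0.0143
grasp_force: 0.0
t 21.55 tip [-231.3  325.3  -85.3] tcp [-189.8  325.2    7.8] Fh [-0.3  0.9 -0.3] rot [-0.4174 -0.0458  0.212 ]
t 21.55 tcp [0.4864 0.3877 0.0349] F [-0.1  0.9 -0.4] w 0.0143 g 0.0
go [-0.002  -0.0007  0.0029] [-0.0001 -0.0007 -0.0023]
```

```bash
echo '{"offsets":[[0, 0, 0, 0, 0, 0, 0], [0, 0, 0, 0, 0, 0, 0]]}' | python3 steer.py 55|tail -3
python3 - <<'E'
from h import *
S=cam("scene");T=cam("top")
cv2.imwrite("pics/gg.png",np.hstack([crop(S["color"],100,250,100,100,4),crop(T["color"],110,175,100,100,4)]))
E
```

```text
ft_force: [-0.3, -0.5, -0.0]
gripper_width: 0.0014
grasp_force: 0.0
```

View pics/gg.png

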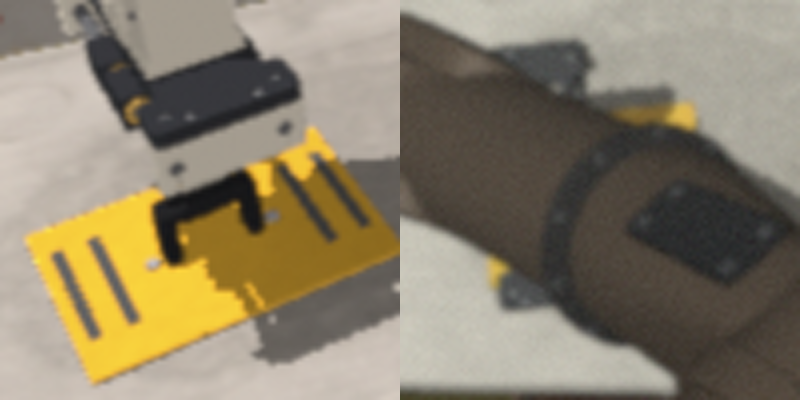

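The scene crop shows the black bridge in front of the closed fingers and untouched, so the fingers closed on empty air. I'll work out where the bridge really is from its feet.

Run:
```python
from h import *
S=cam("scene")
o=lambda x,y:(100+(x)/4-.4,250+(y)/4-.4)
for p in((172,262),(255,230)): print("foot",plane(S,o(*p),.004))
for z in(.034,.017,.04,.08): print(z,proj(S,(.4864,.3877,z)),((proj(S,(.4864,.3877,z))-[100,250]+.4)*4).round())
s0=cv2.imread("pics/scene0.png")
im=S["color"]
# guard corners now
h=cv2.cvtColor(im,cv2.COLOR_BGR2HSV);m=cv2.inRange(h,(15,120,60),(32,255,255))
for c in((26+0,240),(92,383),(400,255)): print(plane(S,o(*c),.004))
print(rep(np.array([.486,.3857,.032]),down(np.radians(7.47))))
```

```text
foot [0.48204283 0.40882189 0.004     ]
foot [0.48700308 0.36219599 0.004     ]
0.034 [149.76146162 300.32985861] [201. 203.]
0.017 [150.99416092 306.33272978] [206. 227.]
0.04 [149.32125799 298.18620065] [199. 194.]
0.08 [146.31586501 283.55084967] [187. 136.]
[0.53838778 0.4782094  0.004     ]
[0.41037367 0.46171406 0.004     ]
[0.42924046 0.29580751 0.004     ]
t 21.9 tcp [0.4864 0.3877 0.0347] F [ 0.6 -0.2 -0.6] w 0.0004 g 0.0
go [-0.0019 -0.0006  0.0027] [-0.0003 -0.0006 -0.0023]
None
```

The projections put the fingertips in the bridge's window, but no finger shows there. The earlier held-gauge view also shows the fingers covering only the top of the handle. So the real fingertips sit well short of the stated 17 mm. I'll reopen and go lower, watching the force.

```bash
echo '{"offsets":[[0.045, 0, 0, -0.01, 0, 0, 0], [0.045, 0, 0, 0, 0, 0, 0], [0.045, 0, 0, 0, 0, 0, 0], [0.045, 0, 0, 0, 0, 0, 0], [0.045, 0, 0, 0, 0, 0, 0], [0.045, 0, 0, 0, 0, 0, 0], [0.045, 0, 0, 0, 0, 0, 0]]}' | python3 steer.py 20|tail -3
echo '{"offsets":[[0.045, 0, 0.001, 0.01, 0, 0, 0], [0.045, 0, 0, 0.005, 0, 0, 0], [0.045, 0, 0, 0.004, 0, 0, 0], [0.045, 0, 0, 0, 0, 0, 0]]}' | python3 steer.py
echo '{"offsets":[[0.045, 0, 0, 0.004, 0, 0, 0], [0.045, 0, 0, 0, 0, 0, 0]]}' | python3 steer.py
```

```text
ft_force: [-0.1, -0.1, -0.3]
gripper_width: 0.044
grasp_force: 0.0
time: 23.0
tcp_pos: [0.4869, 0.3874, 0.0247]
ee_rot: [-0.0, 0.66, 0.751, -0.001]
ft_force: [-0.7, -0.3, -0.4]
gripper_width: 0.0448
grasp_force: 0.0
time: 23.2
tcp_pos: [0.4872, 0.3877, 0.0213]
ee_rot: [-0.0, 0.66, 0.751, -0.0]
ft_force: [-0.4, 0.6, -0.9]
gripper_width: 0.0449
grasp_force: 0.0
```

```bash
echo '{"offsets":[[0.045, 0, 0, 0.002, 0, 0, 0], [0.045, 0, 0, 0.002, 0, 0, 0], [0.045, 0, 0, 0, 0, 0, 0]]}' | python3 steer.py|sed -n '2p;4p'
echo '{"offsets":[[0.045, 0, 0, 0.003, 0, 0, 0], [0.045, 0, 0, 0, 0, 0, 0]]}' | python3 steer.py|sed -n '2p;4p'
echo '{"offsets":[[0, 0, 0, 0, 0, 0, 0], [0, 0, 0, 0, 0, 0, 0], [0, 0, 0, 0, 0, 0, 0], [0, 0, 0, 0, 0, 0, 0], [0, 0, 0, 0, 0, 0, 0]]}' | python3 steer.py 20|tail -3
```

```text
tcp_pos: [0.4873, 0.3877, 0.0175]
ft_force: [-0.3, 0.3, -0.0]
tcp_pos: [0.4872, 0.3876, 0.0144]
ft_force: [0.9, -0.0, 0.9]
ft_force: [-0.5, 0.2, 0.1]
gripper_width: 0.018
grasp_force: 20.0
```

It grips at 18 mm, but perhaps only the top edge. I'll reopen a little and take a deeper hold.

```bash
echo '{"offsets":[[0.035, 0, 0, 0, 0, 0, 0], [0.035, 0, 0, 0, 0, 0, 0], [0.035, 0, 0, 0.003, 0, 0, 0], [0.035, 0, 0, 0.003, 0, 0, 0], [0.035, 0, 0, 0, 0, 0, 0]]}' | python3 steer.py|sed -n '2p;4,5p'
echo '{"offsets":[[0.035, 0, 0, 0.003, 0, 0, 0], [0.035, 0, 0, 0.002, 0, 0, 0], [0.035, 0, 0, 0, 0, 0, 0]]}' | python3 steer.py|sed -n '2p;4,5p'
echo '{"offsets":[[0, 0, 0, 0, 0, 0, 0], [0, 0, 0, 0, 0, 0, 0], [0, 0, 0, 0, 0, 0, 0], [0, 0, 0, 0, 0, 0, 0], [0, 0, 0, 0, 0, 0, 0]]}' | python3 steer.py 55
```

```text
tcp_pos: [0.4871, 0.3875, 0.0081]
ft_force: [-0.1, 0.5, -0.5]
gripper_width: 0.0347
tcp_pos: [0.4872, 0.3876, 0.0033]
ft_force: [-0.4, 0.8, 0.4]
gripper_width: 0.0352
time: 25.5
tcp_pos: [0.4874, 0.3879, 0.0038]
ee_rot: [-0.0, 0.66, 0.751, 0.0]
ft_force: [0.0, -0.1, 0.6]
gripper_width: 0.0172
grasp_force: 55.0
```

The guard is held firmly now: 55 N, with its underside 3.5 mm ahead of the TCP reading. Lift, carry and pitch come next.

```bash
cat > tg.py <<'E'
from h import *
import sys
OFF=np.array([-.0019,.066,.0015])
def targ(x,z,a,y=0):
    Rt=down(MILL[2])*R.from_rotvec([-(.41888-np.radians(a)),0,0]);return hp(x,y,z)-Rt.apply(OFF),Rt
if __name__=="__main__":
    x,z,a=map(float,sys.argv[1:4]);p,Rt=targ(x,z,a);print("target",p.round(4))
    cam("top");rep(p,Rt)
    t,r,s=tool();Rh=head(MILL)[0];print("rear",inhead(t+r.apply(OFF)),"pitch",round(np.degrees(np.arcsin(Rh[:,2]@r.apply([0,1,0]))),2),"yaw",round(np.degrees((Rh[:,1]@r.apply([0,1,0]))),2),"Fh",(Rh.T@s["ft_force"]).round(1))
E
echo '{"offsets":[[0, 0, 0, -0.02, 0, 0, 0], [0, 0, 0, -0.04, 0, 0, 0], [0, 0, 0, -0.045, 0, 0, 0], [0, 0, 0, -0.045, 0, 0, 0], [0, 0, 0, -0.045, 0, 0, 0], [0, 0, 0, -0.045, 0, 0, 0], [0, 0, 0, -0.045, 0, 0, 0], [0, 0, 0, 0, 0, 0, 0.1], [0, 0, 0, 0, 0, 0, 0.118], [0, 0, 0, 0, 0, 0, 0]]}' | python3 steer.py
python3 tg.py 5 90 12
```

```text
time: 26.5
tcp_pos: [0.4872, 0.3873, 0.2885]
ee_rot: [-0.0, 0.739, 0.674, -0.0]
ft_force: [-0.7, -0.1, -3.6]
gripper_width: 0.0173
grasp_force: 55.0
target [0.5376 0.0587 0.177 ]
t 26.55 tcp [0.4871 0.3873 0.2882] F [-0.1 -0.3 -4. ] w 0.0172 g 55.0
go [-0.3228  0.0791  0.1113] [-2.104e-01  7.000e-04 -2.000e-04]
rear [-26.5 322.9 210.6] pitch -24.06 yaw -0.02 Fh [-1.7 -0.3 -3.6]
```

```bash
echo '{"offsets":[[0, -0.036, 0.0088, 0, 0, 0, 0], [0, -0.036, 0.0088, 0, 0, 0, 0], [0, -0.036, 0.0088, 0, 0, 0, 0], [0, -0.036, 0.0088, 0, 0, 0, 0], [0, -0.036, 0.0088, 0, 0, 0, 0], [0, -0.036, 0.0088, 0, 0, 0, 0], [0, -0.036, 0.0088, 0, 0, 0, 0], [0, -0.036, 0.0088, 0, 0, 0, 0], [0, -0.035, 0.0088, 0, 0, 0, 0], [0, 0, 0, 0, 0, 0, 0]]}' | python3 steer.py|sed -n 1,2p
echo '{"offsets":[[0, 0, 0, 0, -0.06, 0, 0], [0, 0, 0, 0, -0.08, 0, 0], [0, 0, 0, 0, -0.07, 0, 0], [0, 0, 0, 0, 0, 0, 0], [0, 0, 0, 0, 0, 0, 0]]}' | python3 steer.py|sed -n 1,2p
python3 tg.py 5 90 12
```

```text
time: 27.55
tcp_pos: [0.5379, 0.0519, 0.2875]
time: 28.05
tcp_pos: [0.5368, 0.0589, 0.2884]
target [0.5376 0.0587 0.177 ]
t 28.1 tcp [0.5374 0.0588 0.2884] F [ 0.7 -0.6 -3.9] w 0.0172 g 55.0
go [-1.000e-04 -2.270e-02  1.091e-01] [-0.0017  0.0002 -0.0014]
rear [ 50.   -0.  191.8] pitch -12.1 yaw -0.08 Fh [-0.9 -0.5 -3.8]
```

```bash
echo '{"offsets":[[0, 0, -0.006, 0.025, 0, 0, 0], [0, 0, -0.006, 0.03, 0, 0, 0], [0, 0, -0.006, 0.03, 0, 0, 0], [0, 0, -0.005, 0.024, 0, 0, 0], [0, 0, 0, 0, 0, 0, 0], [0, 0, 0, 0, 0, 0, 0]]}' | python3 steer.py|sed -n 1,2p
python3 tg.py 5 90 12
python3 - <<'E'
from h import *
S=cam("scene");T=cam("top");t,r,s=tool()
for n,d in(("S",S),("T",T)):
    c=np.array([proj(d,t+r.apply([sx*.086-.0019,sy*.066,z])) for z in(-.0005,.0035) for sy in(-1,1) for sx in(-1,1)])
    h=cv2.cvtColor(d["color"],cv2.COLOR_BGR2HSV);m=cv2.inRange(h,(15,120,50),(32,255,255))
    ct=cv2.findContours(m,0,1)[0];ct=[k for k in ct if cv2.contourArea(k)>30 and np.linalg.norm(k.mean((0,1))-c.mean(0))<60]
    ps=np.vstack(ct)[:,0] if ct else np.zeros((1,2));q=cv2.approxPolyDP(cv2.convexHull(ps),4,True)[:,0]
    print(n,"pred",c[4:].round(1).tolist(),"\n meas",q.tolist())
im=crop(S["color"],200,110,133,150,4);b=crop(T["color"],210,110,67,150,4)
cv2.imwrite("pics/ins.png",np.hstack([im,b]))
E
```

```text
time: 28.7
tcp_pos: [0.5381, 0.0592, 0.1772]
target [0.5376 0.0587 0.177 ]
t 28.75 tcp [0.5387 0.0594 0.1782] F [ 0.6  0.4 -2.8] w 0.0174 g 55.0
go [-0.0007 -0.0012  0.0009] [ 0.0007 -0.0007 -0.0025]
rear [ 6.4  0.5 90.7] pitch -11.96 yaw -0.15 Fh [-0.6  0.4 -2.8]
S pred [[316.8, 210.8], [248.2, 224.8], [295.5, 179.9], [231.8, 191.0]] 
 meas [[233, 190], [265, 185], [305, 192], [316, 209], [248, 223]]
T pred [[288.5, 226.3], [228.4, 219.9], [293.5, 180.2], [233.1, 173.7]] 
 meas [[288, 224], [232, 197], [233, 175], [293, 182]]
```

The predicted corners match the yellow mask to about 1 px in both views, so the guard pose in hand is as assumed. Going to the lip.

```bash
python3 tg.py 24 49 12 | tail -2
```

```text
go [-0.0005  0.0258  0.0377] [ 0.0024 -0.0005 -0.0029]
rear [ 6.6  0.3 91.3] pitch -11.86 yaw -0.17 Fh [-1.   0.9 -3. ]
```

```bash
echo '{"offsets":[[0, 0, 0.008, 0.013, 0, 0, -0.002], [0, 0, 0.009, 0.013, 0, 0, 0], [0, 0, 0.0085, 0.0115, 0, 0, 0], [0, 0, 0, 0, 0, 0, 0], [0, 0, 0, 0, 0, 0, 0]]}' | python3 steer.py|sed -n 1,2p;python3 tg.py 42 45.5 12 | tail -2
```

```text
time: 29.4
tcp_pos: [0.5701, 0.0561, 0.1453]
go [-0.0003  0.0202 -0.0015] [-0.0003 -0.0001 -0.0005]
rear [22.   0.3 48.2] pitch -12.02 yaw -0.03 Fh [-1.3  1.2 -4.1]
```

```bash
echo '{"offsets":[[0, 0, 0.01, -0.0008, 0, 0, 0], [0, 0, 0.01, -0.0007, 0, 0, 0], [0, 0, 0, 0, 0, 0, 0]]}' | python3 steer.py|sed -n 1,2p;python3 tg.py 52 43.5 12 | tail -2
echo '{"offsets":[[0, 0, 0.005, 0, 0, 0, 0], [0, 0, 0.005, 0, 0, 0, 0], [0, 0, 0, 0, 0, 0, 0]]}' | python3 steer.py|sed -n 1,2p;python3 tg.py 58 42 12 | tail -2
```

```text
time: 29.75
tcp_pos: [0.5916, 0.0542, 0.1526]
go [-0.0001  0.0089  0.0003] [ 0.0015 -0.0003 -0.0015]
rear [43.3  0.  45.7] pitch -11.91 yaw -0.09 Fh [-1.6  0.4 -3.6]
time: 30.1
tcp_pos: [0.5998, 0.0534, 0.1537]
go [-0.0001  0.0061  0.0001] [ 0.0002 -0.0001 -0.001 ]
rear [52.   0.1 43.4] pitch -11.99 yaw -0.06 Fh [-1.3  0.5 -3. ]
```

```bash
echo '{"offsets":[[0, 0, 0.004, 0, 0, 0, 0], [0, 0, 0.003, 0, 0, 0, 0], [0, 0, 0, 0, 0, 0, 0], [0, 0, 0, 0, 0, 0, 0]]}' | python3 steer.py|sed -n 1,2p;python3 tg.py 59 38.5 0
python3 - <<'E'
from h import *
S=cam("scene");T=cam("top")
cv2.imwrite("pics/hook.png",np.hstack([crop(S["color"],205,120,110,130,4),crop(T["color"],215,110,90,130,4)]))
E
```

```text
time: 30.55
tcp_pos: [0.6058, 0.0529, 0.1549]
target [0.6116 0.0523 0.1387]
t 30.6 tcp [0.6057 0.0529 0.1548] F [-0.7  1.  -3. ] w 0.0177 g 55.0
go [-0.0001  0.0024  0.017 ] [-2.096e-01  1.000e-04 -7.000e-04]
rear [58.4  0.1 41.9] pitch -12.01 yaw -0.04 Fh [-2.   0.9 -2.5]
```

View pics/hook.png

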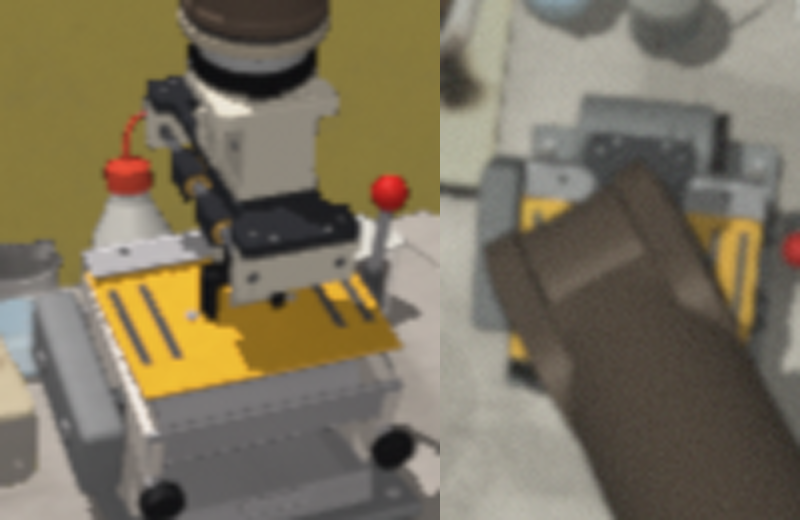

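The lip covers the rear edge of the yellow plate in both crops, and the front edge, around (256,216) in the scene view, is clearly raised. Now I'll swing the front down about the rear edge.

```bash
echo '{"offsets":[[0, 0, 0.0005, 0.0028, -0.035, 0, 0], [0, 0, 0.0005, 0.0028, -0.035, 0, 0], [0, 0, 0.0004, 0.0028, -0.035, 0, 0], [0, 0, 0.0003, 0.0028, -0.035, 0, 0], [0, 0, 0, 0, 0, 0, 0], [0, 0, 0, 0, 0, 0, 0]]}' | python3 steer.py|sed -n 1,2p;python3 tg.py 59.5 38.5 0
```

```text
time: 31.3
tcp_pos: [0.6102, 0.0526, 0.1447]
target [0.612  0.0522 0.1389]
t 31.35 tcp [0.6106 0.0526 0.1448] F [ 0.1 -0.  -2.7] w 0.0175 g 55.0
go [-0.0002 -0.0007  0.0061] [-0.0698  0.0001 -0.0006]
rear [60.3  0.2 39.9] pitch -4.0 yaw -0.04 Fh [-1.   0.  -2.5]
```

```bash
echo '{"offsets":[[0, 0, -0.0004, 0.0028, -0.035, 0, 0], [0, 0, -0.0003, 0.0025, -0.03, 0, 0], [0, 0, 0, 0, 0, 0, 0], [0, 0, 0, 0, 0, 0, 0]]}' | python3 steer.py|sed -n 1,2p;python3 tg.py 59.5 38 0
```

```text
time: 31.75
tcp_pos: [0.6119, 0.0525, 0.1396]
target [0.6122 0.0522 0.1384]
t 31.8 tcp [0.6122 0.0525 0.1398] F [ 0.7  0.3 -3.3] w 0.0172 g 55.0
go [-0.0002 -0.0005  0.0013] [-0.0045  0.0001 -0.0009]
rear [60.   0.2 39. ] pitch -0.26 yaw -0.05 Fh [-0.7  0.4 -3.3]
```

```bash
echo '{"offsets":[[0, 0, 0, 0.0012, -0.004, 0, 0], [0, 0, 0, 0, 0, 0, 0]]}' | python3 steer.py>/dev/null;python3 tg.py 59.5 38 0|tail -1
echo '{"offsets":[[0, 0, 0, 0.001, 0, 0, 0], [0, 0, 0, 0, 0, 0, 0]]}' | python3 steer.py>/dev/null;python3 tg.py 59.5 38 0|tail -1
```

```text
rear [60.2  0.1 38.2] pitch 0.04 yaw -0.06 Fh [-0.9 -0.5 -0.6]
rear [60.2  0.1 38.1] pitch 0.08 yaw -0.05 Fh [-3.2 -3.1 15.6]
```

Resting on the frames at z = 38 mm, as expected. Release and back off.

```bash
echo '{"offsets":[[0.035, 0, 0, -0.0006, 0, 0, 0], [0.035, 0, 0, 0, 0, 0, 0], [0.035, 0, 0, 0, 0, 0, 0], [0.035, 0, 0, 0, 0, 0, 0], [0.04, 0, 0, 0, 0, 0, 0]]}' | python3 steer.py|sed -n 1,5p
echo '{"offsets":[[0.04, 0, 0, -0.01, 0, 0, 0], [0.04, 0, 0, -0.02, 0, 0, 0], [0.04, 0, 0, -0.03, 0, 0, 0], [0.04, 0, 0, -0.04, 0, 0, 0], [0.04, 0, 0, -0.045, 0, 0, 0], [0.04, 0, 0, -0.045, 0, 0, 0], [0.04, -0.04, -0.02, 0, 0, 0, 0], [0.04, -0.04, -0.02, 0, 0, 0, 0], [0.04, -0.04, -0.02, 0, 0, 0, 0], [0.04, 0, 0, 0, 0, 0, 0]]}' | python3 steer.py|sed -n 1,4p
python3 - <<'E'
from h import *
S=cam("scene");T=cam("top")
for n,d in(("S",S),("T",T)):
    c=[proj(d,hp(x,y,40)) for x,y in((45,86),(45,-86),(-72,-86),(-72,86))]
    h=cv2.cvtColor(d["color"],cv2.COLOR_BGR2HSV);m=cv2.inRange(h,(15,120,50),(32,255,255))
    k=np.zeros_like(m);k[120:250,205:330]=m[120:250,205:330];ps=cv2.findNonZero(k);print(n,np.round(c,1).tolist(),cv2.approxPolyDP(cv2.convexHull(ps),4,True)[:,0].tolist())
for n,d,b in(("S",S,(370,410,170,215)),("T",T,(360,405,190,225))):
    h=cv2.cvtColor(d["color"],cv2.COLOR_BGR2HSV);m=cv2.inRange(h,(103,110,40),(128,255,255));x0,x1,y0,y1=b;ys,xs=np.nonzero(m[y0:y1,x0:x1]);print(n,xs.min()+x0,xs.max()+x0,ys.min()+y0,ys.max()+y0) if len(xs) else print(n,"hidden")
# lever knob
h=cv2.cvtColor(S["color"],cv2.COLOR_BGR2HSV);m=cv2.inRange(h,(0,150,90),(8,255,255))|cv2.inRange(h,(172,150,90),(180,255,255));ys,xs=np.nonzero(m[155:180,290:315]);print("knob",xs.min()+290,xs.max()+290,ys.min()+155,ys.max()+155)
E
```

```text
time: 32.8
tcp_pos: [0.6123, 0.0523, 0.1377]
ee_rot: [0.153, 0.721, 0.661, 0.14]
ft_force: [-0.6, -0.1, -0.2]
gripper_width: 0.0385
time: 33.8
tcp_pos: [0.4664, -0.0602, 0.2861]
ee_rot: [0.153, 0.723, 0.659, 0.139]
ft_force: [0.8, -0.1, 0.0]
S [[227.0, 192.8], [287.6, 182.0], [303.4, 214.3], [239.9, 227.5]] [[302, 214], [241, 227], [205, 179], [205, 120], [329, 120], [329, 152]]
T [[236.2, 157.3], [295.0, 163.5], [290.6, 202.1], [233.2, 196.1]] [[295, 168], [290, 201], [234, 196], [236, 160]]
S 382 396 182 207
T 376 391 201 209
knob 298 306 164 172
```

The front corners are at (241,227) and (302,214), against (240,227) and (303,214) predicted for lying flat. The gauge and knob pixels are unchanged, so I'm handing the job in.

```bash
python3 -c "
from plant import arm, ticket, get_image
print(ticket.close_job())"
```

```text
the job is handed in; nothing more can be done
None
```

The gauge went in until its handle met the rolls and is back in its stand; the lever was left as it was, the guard is hooked under the lip and lies flat, and the job is handed in (no verdict was shown).

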